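Sort the carver's bench

ROBOT

A 6-joint arm with a two-finger parallel gripper is mounted at the origin on the work surface. World frame = base frame: x ahead of the robot, y to its left, z up, the work surface at z = 0. Lengths are in mm, angles in degrees, forces in N, time in s.
With the tool pointing down it reaches from about 350 to 850 mm from the base axis. Payload 8.1 kg.
Tool frame: the origin (TCP) lies at the very end of the fingers, on their centre line; the grasp point (between the pads) lies 19 mm behind it (pinch_z is the z of the grasp point in the tool frame, in mm); z points along the fingers, y is the direction in which the jaws open and shut (so a half turn about z gives the same grasp; the last joint's range is limited). The gripper opens to 85 mm and grips with 20 to 120 N. Pads are 22 mm wide; open, the fingers measure 114 mm over their backs; the gripper's body (76 mm by 85 mm) begins 54 mm behind the grasp point. The pads swing forward as they close: fully open they stand 13 mm farther back than shut.
Start: joints at [58.934, 7.471, 85.268, -0, 87.261, -4.893], TCP at [264.627, 538.496, 231.292] pointing down, gripper open.
Joint ranges: [-169.43, 169.43], [-51.17, 129.36], [1.28, 143.12], [-76.62, 256.62], [0, 156.53], [-152.29, 152.29]. Speed limits (degrees/s): [136.94, 136.94, 159.86, 180, 180, 180].

INTERFACE

Orientations are given as [roll, pitch, yaw] about the fixed x, y, z axes, in that order (R = Rz(yaw) Ry(pitch) Rx(roll)).
In Python, from bench import * gives the robot as it stands.
- The arm moves only by the shell command python3 -m creep 'ROWS' [FORCE]. ROWS is a JSON object of lists of equal length, an entry for each row: "translation": the shift along the tool's x, y, z in mm, a list of three; "rotation": the turn, a rotation vector about the tool's x, y, z in rad, a list of three; "claw": the finger opening in mm, from 0 to 85.4. In form: {"translation": [[dx, dy, dz], ...], "rotation": [[ax, ay, az], ...], "claw": [claw, ...]}. A call has 1 to 10 rows; each row shifts and turns the commanded pose from where the row before left it, along the tool's axes as they then stand; what a row does not reach is not made up. A row lasts 1/10 s, in which the tool goes at most 50 mm and 8.59 degrees, less where a joint would pass 70% of its speed; a pose out of reach is approached as far as the arm can. A call is refused whole if a number of a shift passes 50 or a number of a turn 0.15, either way. A call with a gripper value outside its range is refused whole. The fingers move at their own pace and stop on an object; FORCE is the grip in N (left out, the last holds). Time passes only in rows, so rows that do not move let the fingers close. It gives the time, the measured TCP pose, the force and the opening at its end, in the units of the state.
- sense(): the state, without advancing time (a new reading comes with each control period).
- snapshot(name): name is "side" or "top" or "wrist"; returns a dict with "frame" (480x640x3 uint8, red, green, blue), "intrinsics" (3x3 intrinsics, pixels), "extrinsics" (4x4, takes a point from camera to world coordinates). Camera axes: x right, y up, looking along -z (the intrinsics and any distortion apply to the point x, -y, -z); pixel columns grow to the right and rows downward; lengths in mm; the calibration is good to about 2 mm. A picture is of the moment at which its call begins. There is no depth.
- hand_in(): hands the job in, once; it reports no verdict.
The state is a dict: "time": time; "joint_pos": joint angles; "qd": joint speeds; "joint_efforts": joint torques, N m; "tool_pos": TCP position; "tcp_rot": TCP orientation; "ft_force": force on the tool from outside, world axes, zero at the start; "wrist_torque": the same for the moment, N m; "finger_gap": finger opening in mm.
Only numpy, scipy, OpenCV 4.12 (cv2) and the standard library are available. Lean on these libraries where they do the work, as an engineer would, in place of code of your own. Each camera call takes 0.05 s, during which the arm holds its last target.

TASK

Sort the carver's bench by kind: lay both gouges in the low tool tray, side by side (not crossed) and flat on its floor, and the carved rosette in the deeper box, flat on its floor with the carved face up. Bring the round blank off the flat of the cradle into the vee so that it settles there, centred, ready for clamping. Leave everything else on the bench where it is.

Things in the scene. Friction and masses are not known exactly. Their poses are not given: they have to be found in the camera images.
- gouge_a: Palm carving gouge, 10 mm blade edge, lying along its own x: pale wooden handle 66 long x 26 wide (y) x 24 high with flat underside from x=-75 to x=-9 mm, dark steel shank 7 mm thick sloping down to the cutting edge at x=+75 mm. 150 mm long overall, about 70 g. Origin: midway along it, on its underside, z up.
- gouge_b: Palm carving gouge, 16 mm blade edge, lying along its own x: pale wooden handle 66 long x 26 wide (y) x 24 high with flat underside from x=-75 to x=-9 mm, dark steel shank 7 mm thick sloping down to the cutting edge at x=+75 mm. 150 mm long overall, about 70 g. Origin: midway along it, on its underside, z up.
- gouge_a_grip (a point): Middle of gouge_a's handle, where it is best gripped across (along y, 26 mm): at x=-40 mm, 12 mm above its underside; axes as the gouge.
- gouge_b_grip (a point): The same point on gouge_b.
- rosette: Square pale wooden block 46 x 46 x 18 mm with a carved eight-petal flower on top (about 24 mm high in all), about 45 g. Origin: centre of its underside. x, y along its sides, z up out of the carved face.
- blank_center (a point): Centre of the round blank: a plain turned wooden cylinder, 36 mm diameter, 120 mm long, about 90 g, lying on the flat of the cradle. It rolls freely. x along its axis.
- blank: The round blank itself; x along its axis; its origin is on its skin and turns with it, so use blank_center for position.
- cradle: Fixed dark wooden cradle 130 (x) x 158 (y) x 30 mm high. Origin: on the bench under the vee's bottom. Its 90-degree vee groove runs along x at y=0: mouth y=-18 to +18, bottom 12 mm above the bench. From y=-18 to -110 the top is a flat run 30 mm high, where the blank starts about parallel to the groove; a cheek of that height at y=+18 to +48.
- cradle_seat (a point): Where the blank's centre lies once seated: on the vee's middle line, midway along the cradle, 37.5 mm above the bench (on the flat it is 48 mm above). Axes as the cradle.
- tool_tray: Fixed shallow open plywood tray, 200 (x) x 150 (y) x 25 mm high outside, walls 8 mm thick, floor 8 mm. Origin: centre of its underside. Stands on the left or the right. The lower of the two containers.
- parts_box: Fixed deeper open plywood box, 180 (x) x 150 (y) x 45 mm high outside, walls 8 mm thick, floor 8 mm. Origin: centre of its underside. Stands on the other side from the tray.
- stone: Bystander: grey sharpening stone 90 x 38 x 20 mm, among the gouges and the rosette. Origin: centre of its underside. 
- offcut: Bystander: plain wood block 70 x 35 x 30 mm, no carving, lying among the gouges and the rosette. Origin: centre of its underside. 
- brush: Bystander: flat bench brush 155 mm long, 13 mm high, left of the cradle. Origin: on its underside, 80 mm from the handle's end.
- pencil: Bystander: flat carpenter's pencil, about 170 mm long, 10 x 7 mm, lying along its x right of the cradle. Origin: centre of its underside. 
There are look-alikes about, which are no part of the job. Leave any orange or yellow look-alike of the gouge_a alone.

How it is judged:
By the outcome, as a careful person would: the job done as asked, in the order asked, and still so for the second after the job is handed in, with the robot touching nothing.
It also fails if it takes over 72 s, if anything falls off the work surface, if the arm or the gripper's body presses on something with over 40 N, if the wrist force passes 120 N, or if a joint passes its speed limit or range.

## Working session

There is one attempt and no reset: what is moved stays moved. The work goes in short steps, Python scripts to look and compute and a shell command to move; the robot and the scene stay as the last step left them, time stands still between calls to the robot, and variables do not carry over. Pictures are saved under pics/ and viewed, and the job is handed in when it is done.

```bash
ls; mkdir -p pics
python3 - <<'E'
from bench import *
import cv2,numpy as np
print(sense())
for n in("top","side","wrist"):
    s=snapshot(n);cv2.imwrite(f"pics/{n}0.png",s["frame"][:,:,::-1]);print(n,np.round(s["intrinsics"],1).tolist(),np.round(s["extrinsics"],3).tolist(),[k for k in s])
E
```

```text
pics
{'time': 0.0, 'joint_pos': array([ 5.89334092e+01,  7.51524673e+00,  8.53323216e+01, -3.87704971e-04,
        8.72613499e+01, -4.89231256e+00]), 'qd': array([-0.03781284,  0.02223635,  0.06174326,  0.01672963,  0.05259158,
        0.01556981]), 'joint_efforts': array([-2.52841583e-04, -5.69410586e+01, -5.00544333e+01, -4.31786812e-04,
        1.51517481e-02, -2.81658413e-05]), 'tool_pos': array([264.34068883, 537.99433744, 230.21383474]), 'tcp_rot': array([-1.79891446e+02, -8.90308261e-03,  1.53825732e+02]), 'ft_force': array([ 0.63187025, -0.78719962,  0.51635644]), 'wrist_torque': array([-0.0128692 ,  0.01098727,  0.01551003]), 'finger_gap': 85.83226765711795}
top [[611.1, 0.0, 324.2], [0.0, 611.1, 244.1], [0.0, 0.0, 1.0]] [[-0.0, 0.986, -0.168, 255.061], [-1.0, 0.001, 0.009, 7.746], [0.009, 0.168, 0.986, 1515.462], [0.0, 0.0, 0.0, 1.0]] ['frame', 'intrinsics', 'extrinsics']
side [[529.2, 0.0, 313.3], [0.0, 529.2, 237.8], [0.0, 0.0, 1.0]] [[0.996, 0.059, -0.066, 444.706], [-0.087, 0.557, -0.826, -1027.124], [-0.012, 0.829, 0.56, 743.897], [0.0, 0.0, 0.0, 1.0]] ['frame', 'intrinsics', 'extrinsics']
wrist [[359.1, 0.0, 316.8], [0.0, 359.1, 243.8], [0.0, 0.0, 1.0]] [[0.442, -0.854, -0.276, 194.138], [0.897, 0.42, 0.138, 573.348], [-0.002, -0.308, 0.951, 372.271], [0.0, 0.0, 0.0, 1.0]] ['frame', 'intrinsics', 'extrinsics']
```

View pics/top0.png

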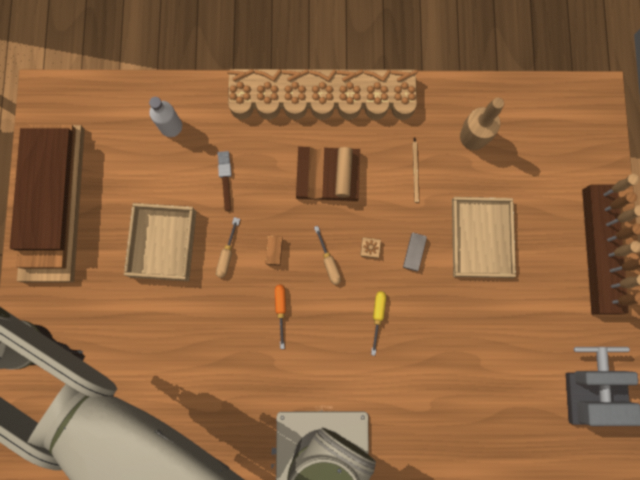

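View pics/side0.png

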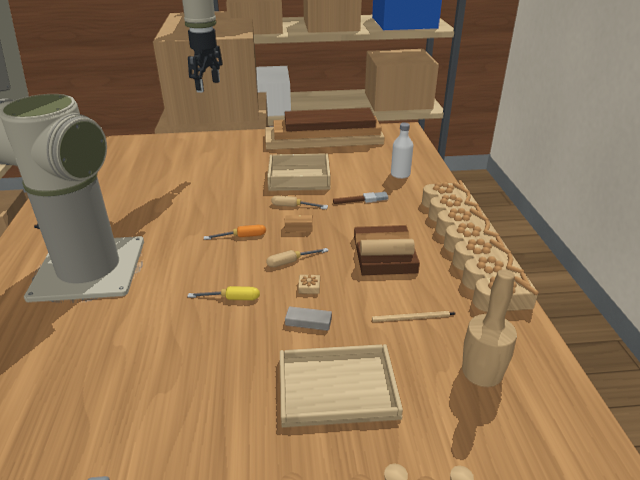

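View pics/wrist0.png

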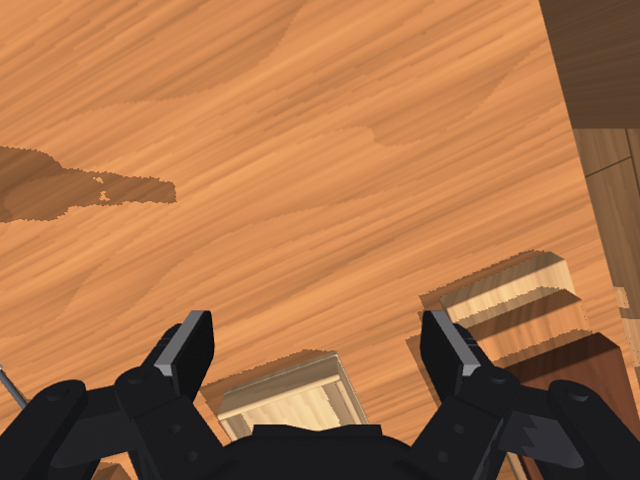

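```bash
cat > h.py <<'E'
from bench import *
import cv2,numpy as np
def ray(s,px):
    K=s["intrinsics"];E=s["extrinsics"]
    d=np.linalg.inv(K)@np.array([px[0],px[1],1.]);d=np.array([d[0],-d[1],-d[2]])
    return E[:3,3],E[:3,:3]@d
def on(s,px,z):
    o,d=ray(s,px);return o+d*(z-o[2])/d[2]
def proj(s,P):
    E=s["extrinsics"];c=E[:3,:3].T@(np.asarray(P,float)-E[:3,3])
    p=s["intrinsics"]@np.array([c[0],-c[1],-c[2]]);return p[:2]/p[2]
def two(s1,p1,s2,p2):
    o1,d1=ray(s1,p1);o2,d2=ray(s2,p2);d1=d1/np.linalg.norm(d1);d2=d2/np.linalg.norm(d2)
    t=np.linalg.lstsq(np.c_[d1,-d2],o2-o1,rcond=None)[0]
    a=o1+d1*t[0];b=o2+d2*t[1];return (a+b)/2,np.linalg.norm(a-b)
def crop(s,x0,y0,x1,y1,k,name):
    f=s["frame"][y0:y1,x0:x1,::-1]
    cv2.imwrite(name,cv2.resize(f,None,fx=k,fy=k,interpolation=cv2.INTER_CUBIC))
E
python3 - <<'E'
from h import *
s=snapshot("top")
crop(s,190,130,450,290,3,"pics/t1.png")
crop(s,120,190,240,290,6,"pics/t2.png")
crop(s,430,180,530,290,5,"pics/t3.png")
s=snapshot("side")
crop(s,180,140,440,340,3,"pics/s1.png")
E
```

```text
(no output)
```

View pics/t1.png

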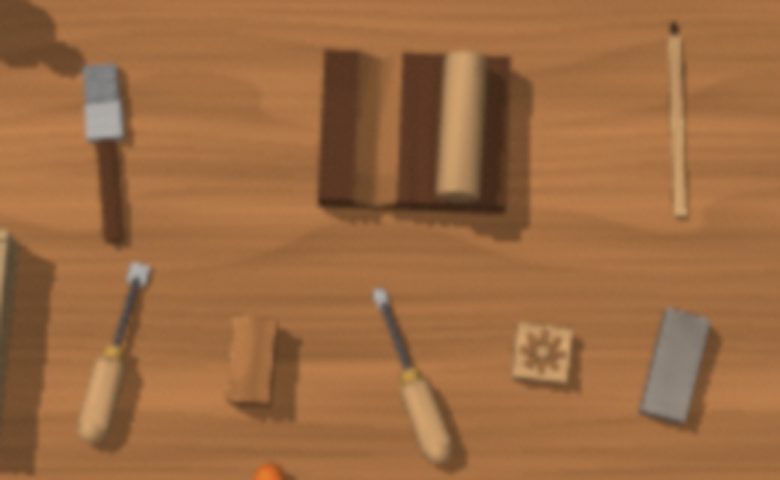

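View pics/t2.png

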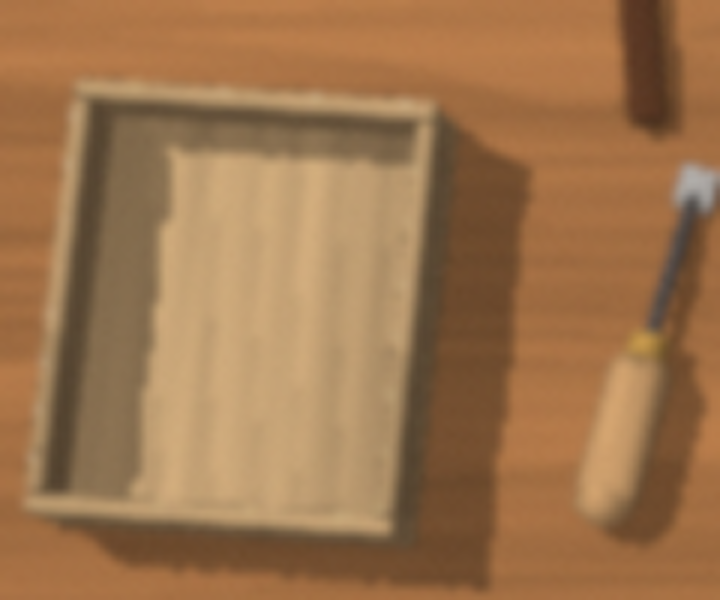

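View pics/t3.png

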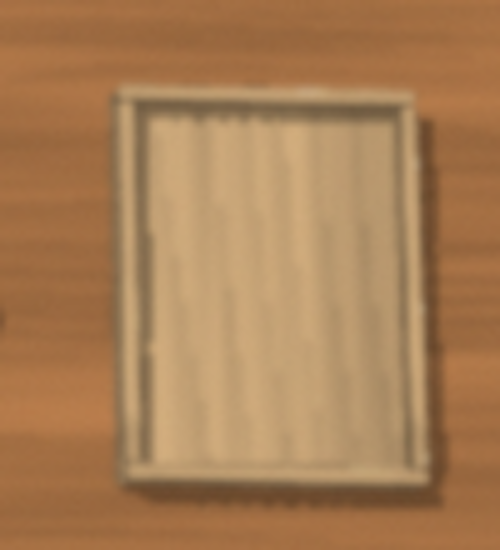

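View pics/s1.png

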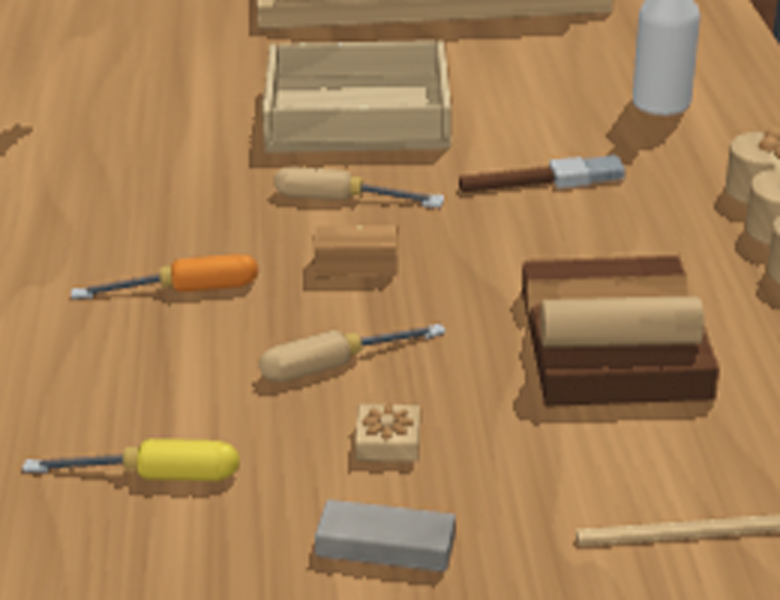

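The top view shows these look-alikes:
- **Gouges:** the pale-handled ones are at (228,247), with the wide blade, and (328,255), with the narrow blade. The orange (281,315) and yellow (379,322) ones are decoys.
- **Rosette:** it is at (371,248). The plain offcut (273,250) and the carved strip (320,95) are not it.
- **Containers:** the left one (160,241) has tall walls, so it is the box. The right one (485,237) is the tray.

The blank lies at (343,171), on the flat to the right of the vee. Next I'll measure with masks.

Run:
```python
from h import *
s=snapshot("top");cv2.imwrite("pics/top1.png",s["frame"][:,:,::-1])
f=s["frame"].astype(int)
for n,p in dict(handleA=(331,270),handleB=(224,265),wood=(300,260),wood2=(240,262),ros=(365,244),blank=(343,171),wood3=(395,240),shank=(323,242),blade=(317,229),brassA=(327,256)).items(): print(n,f[p[1],p[0]])
# handles & rosette & blank: pale => b/r ratio high
r=f[:,:,2]/np.maximum(f[:,:,0],1)
m=((r>0.50)&(f[:,:,0]>130)&(r<0.8)).astype(np.uint8)
cv2.imwrite("pics/m1.png",m[120:300,200:440].repeat(3,0).repeat(3,1)*255)
n,l,st,c=cv2.connectedComponentsWithStats(m)
for i in range(1,n):
    if 60<st[i,4]<2000 and 120<c[i][1]<300 and 200<c[i][0]<440:
        pts=np.argwhere(l==i)[:,::-1].astype(np.float32);rc=cv2.minAreaRect(pts)
        print(st[i],np.round(c[i],1),np.round(rc[0],1),np.round(rc[1],1),round(rc[2],1))
```

```text
handleA [206 160 108]
handleB [189 146  99]
wood [172 115  70]
wood2 [185 125  74]
ros [182 139  92]
blank [199 155 106]
wood3 [158 106  64]
shank [91 69 53]
blade [166 162 157]
brassA [178 136  75]
[413 141   6  61 212] [415.4 171.4] [415.3 171. ] [60.1  3.7] 88.1
[336 148  14  46 550] [342.6 170.8] [342.5 170.5] [12.1 45.5] 2.6
[361 238  20  20 174] [370.2 248. ] [370.3 247.5] [18.  17.9] 6.3
[216 249  14  28 238] [222.7 262.7] [222.7 262.8] [ 9.  27.4] 14.0
[324 257  16  27 245] [331.9 269.9] [332.  270.2] [27.5  9.7] 69.0
```

View pics/m1.png

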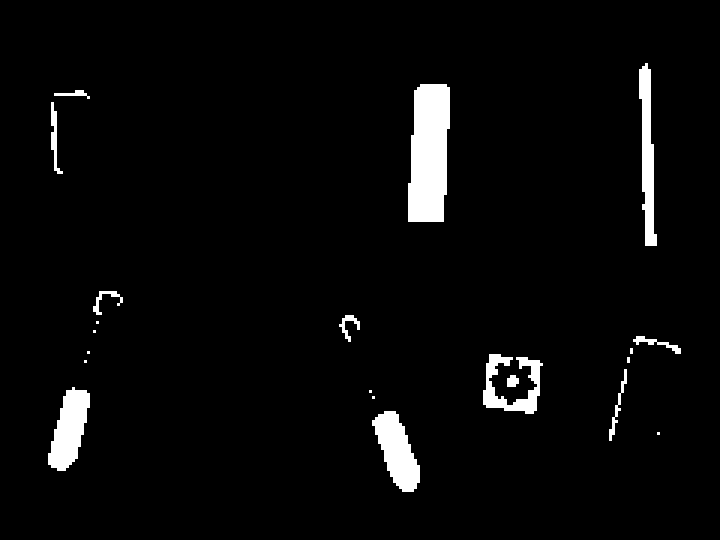

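Run:
```python
from h import *
s=snapshot("top");t=snapshot("side")
f=s["frame"].astype(int)
def mask(f,lo,vmin,hi=.8):
    f=f.astype(int);r=f[:,:,2]/np.maximum(f[:,:,0],1);return ((r>lo)&(f[:,:,0]>vmin)&(r<hi)).astype(np.uint8)
m=mask(s["frame"],.5,130);n,l,st,c=cv2.connectedComponentsWithStats(m)
def comp(x,y):
    return np.argwhere(l==l[y,x])[:,::-1].astype(np.float32)
for nm,(x,y),z in(("gA",(331,270),12),("gB",(224,265),12),("ros",(365,244),18),("blank",(343,171),55),("pencil",(415,171),7)):
    P=comp(x,y);W=np.array([on(s,p,z)[:2] for p in P]).astype(np.float32)
    rc=cv2.minAreaRect(W);b=cv2.boxPoints(rc);print(nm,np.round(W.mean(0),1),np.round(rc[0],1),np.round(rc[1],1),round(rc[2],1))
for nm,p in dict(bladeA=((380-1)/3+190,(296-1)/3+130),bladeB=(139/3+190,274/3+130)).items(): print(nm,on(s,p,2).round(1))
box=[(78,88),(436,104),(392,528),(30,506)]
print("box",[on(s,(120+x/6-.4,190+y/6-.4),45)[:2].round(0) for x,y in box])
tr=[(116,92),(413,95),(431,481),(124,482)]
print("tray",[on(s,(430+x/5-.4,180+y/5-.4),25)[:2].round(0) for x,y in tr])
cr=[(325,51),(510,57),(504,212),(319,205)]
print("cradle",[on(s,(190+x/3-.3,130+y/3-.3),30)[:2].round(0) for x,y in cr])
cr=[(361,51),(402,54),(398,207),(355,206)]
print("vee",[on(s,(190+x/3-.3,130+y/3-.3),30)[:2].round(0) for x,y in cr])
# side: pale mask
m2=mask(t["frame"],.5,110);cv2.imwrite("pics/m2.png",cv2.resize(m2[140:340,180:440]*255,None,fx=3,fy=3))
crop(t,265,335,405,430,5,"pics/s3.png")
```

```text
gA [446.5 -25.1] [445.8 -25.5] [68.5 23.6] 18.3
gB [464.1 245.6] [463.9 245.6] [22.4 67.9] 77.5
ros [ 500.2 -120.1] [ 501.9 -120.8] [44.9 45.1] 83.2
blank [688.1 -51.4] [689.1 -51.2] [ 30.  116.8] 87.2
pencil [ 700.7 -239.4] [ 701.5 -238.8] [156.4  10.3] 0.4
bladeA [553.2  13.6   2. ]
bladeB [570.9 215.6   2. ]
box [array([604., 466.]), array([598., 319.]), array([423., 330.]), array([432., 476.])]
tray [array([ 627., -329.]), array([ 626., -479.]), array([ 430., -477.]), array([ 430., -326.])]
cradle [array([758.,  60.]), array([754., -96.]), array([619., -90.]), array([625.,  64.])]
vee [array([758.,  30.]), array([756.,  -5.]), array([623.,  -1.]), array([624.,  34.])]
```

View pics/m2.png

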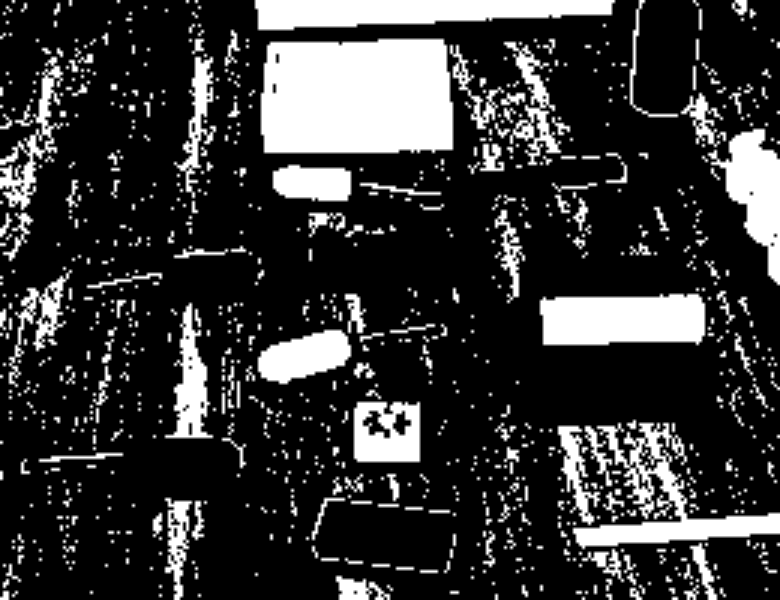

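View pics/s3.png

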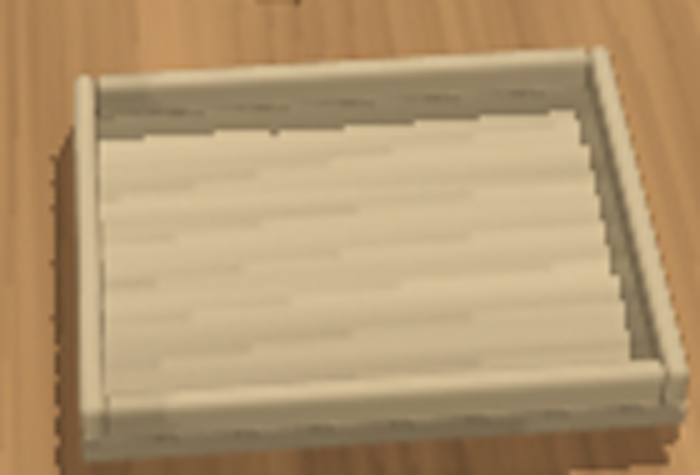

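```bash
cat >> h.py <<'E'
from scipy.spatial.transform import Rotation as Ro
def plan(xyz,yaw,n,tool=None):
    """suggest rows for n equal steps from present pose to target (tool down)"""
    s=sense();R=Ro.from_euler('xyz',s["tcp_rot"],degrees=True);p=np.array(s["tool_pos"])
    G=Ro.from_euler('xyz',[180,0,yaw],degrees=True);w=(R.inv()*G).as_rotvec()/n
    d=(np.array(xyz)-p)/n
    print("from",p.round(1),"yaw",s["tcp_rot"].round(1),"F",s["ft_force"].round(1),"gap",round(s["finger_gap"],1),"t",s["time"]," rot",w.round(4))
    print(" ".join(str((R*Ro.from_rotvec(w*i)).inv().apply(d).round(1).tolist()) for i in range(n)))
E
python3 - <<'E'
from h import *
s=snapshot("top");t=snapshot("side")
for n,a,b in(("gA",(331.9,269.9),(281.6,259)),("gB",(222.7,262.7),(284.3,201)),("blank",(342.6,170.8),(387.3,246.6))):print(n,*two(s,a,t,b))
plan((465,246,90),165,9)
E
```

```text
gA [447.97458076 -25.09861653  10.20356043] 2.798906235512913
gB [465.75407248 246.0443387    9.52076036] 2.6673851275224343
blank [691.33482901 -51.69336037  46.47188152] 1.5844021754880475
from [264.6 538.5 231.3] yaw [-180.     0.   153.8] F [-0.1 -0.6 -0.4] gap 85.4 t 0.5  rot [-0.      0.     -0.0217]
[-34.3, -19.3, 15.7] [-33.9, -20.1, 15.7] [-33.4, -20.8, 15.7] [-33.0, -21.5, 15.7] [-32.5, -22.2, 15.7] [-32.0, -22.9, 15.7] [-31.5, -23.6, 15.7] [-31.0, -24.3, 15.7] [-30.5, -25.0, 15.7]
```

```bash
python3 -m creep '{"translation":[[-34,-19,16],[-34,-20,16],[-33,-21,16],[-33,-21.5,16],[-32.5,-22,16],[-32,-23,16],[-31.5,-24,16],[-31,-24,16],[-30.5,-25,12],[0,0,0]],"rotation":[[0,0,-0.0217],[0,0,-0.0217],[0,0,-0.0217],[0,0,-0.0217],[0,0,-0.0217],[0,0,-0.0217],[0,0,-0.0217],[0,0,-0.0217],[0,0,-0.0217],[0,0,0]],"claw":[60,60,60,60,60,60,60,60,60,60]}' 40
python3 - <<'E'
from h import *
s=snapshot("wrist");cv2.imwrite("pics/w1.png",s["frame"][:,:,::-1])
print(proj(s,(466,245.5,12)),proj(s,(571,216,2)))
plan((466,245.5,6),165,4)
E
```

```text
time: 1.5
tool_pos: [465.7, 242.5, 89.5]
tcp_rot: [-179.8, -0.1, 164.8]
ft_force: [-0.3, 1.1, -0.6]
finger_gap: 60.1
[321.39547127 254.1539881 ] [319.55716221 383.6687895 ]
from [465.  244.5  90.4] yaw [-1.799e+02 -1.000e-01  1.648e+02] F [-0.1  0.3  0.4] gap 60.0 t 1.55  rot [-0.0003 -0.0003 -0.0009]
[-0.2, 0.3, 21.1] [-0.2, 0.3, 21.1] [-0.2, 0.3, 21.1] [-0.2, 0.3, 21.1]
```

View pics/w1.png

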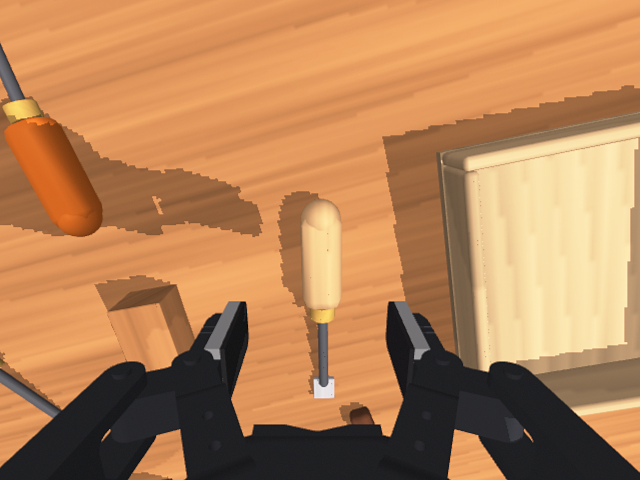

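The close view confirms it: the pale handle at (321,254) is midway between the fingers and aligned with them, and the blade is at (323,387). The orange decoy is off at upper left. Descending now.

```bash
python3 -m creep '{"translation":[[0,1,24],[0,0,24],[0,0,22],[0,0,12],[0,0,4],[0,0,0],[0,0,0]],"rotation":[[0,0,0],[0,0,0],[0,0,0],[0,0,0],[0,0,0],[0,0,0],[0,0,0]],"claw":[50,50,50,45,45,45,45]}' 40
python3 -m creep '{"translation":[[0,0,0],[0,0,0],[0,0,0],[0,0,0],[0,0,0],[0,0,0]],"rotation":[[0,0,0],[0,0,0],[0,0,0],[0,0,0],[0,0,0],[0,0,0]],"claw":[10,10,10,10,10,10]}' 40
```

```text
time: 2.25
tool_pos: [465.7, 248.3, 6.5]
tcp_rot: [179.9, 0.1, 165.0]
ft_force: [0.0, 0.2, 0.4]
finger_gap: 45.1
time: 2.85
tool_pos: [466.0, 248.1, 6.7]
tcp_rot: [179.9, 0.1, 165.0]
ft_force: [-0.1, -0.1, 6.5]
finger_gap: 25.4
```

```bash
python3 -m creep '{"translation":[[0,0,-20],[0,0,-30],[0,0,-35],[0,0,0]],"rotation":[[0,0,0],[0,0,0],[0,0,0],[0,0,0]],"claw":[10,10,10,10]}' 40
python3 - <<'E'
from h import *
s=snapshot("wrist");cv2.imwrite("pics/w2.png",s["frame"][:,:,::-1])
plan((488,-430,90),180,17)
E
```

```text
time: 3.25
tool_pos: [468.5, 249.1, 96.2]
tcp_rot: [179.7, 0.4, 165.0]
ft_force: [0.9, 0.4, -0.2]
finger_gap: 25.3
from [467.2 248.6  93.6] yaw [179.8   0.3 165. ] F [-1.  -0.8 -2. ] gap 25.3 t 3.3  rot [ 0.0002  0.0003 -0.0154]
[-11.5, -38.2, 0.1] [-10.9, -38.4, 0.1] [-10.3, -38.6, 0.1] [-9.7, -38.7, 0.1] [-9.1, -38.9, 0.1] [-8.5, -39.0, 0.1] [-7.9, -39.1, 0.1] [-7.3, -39.3, 0.2] [-6.7, -39.4, 0.2] [-6.1, -39.5, 0.2] [-5.5, -39.6, 0.2] [-4.9, -39.6, 0.2] [-4.3, -39.7, 0.2] [-3.7, -39.8, 0.2] [-3.1, -39.8, 0.2] [-2.4, -39.9, 0.2] [-1.8, -39.9, 0.2]
```

View pics/w2.png

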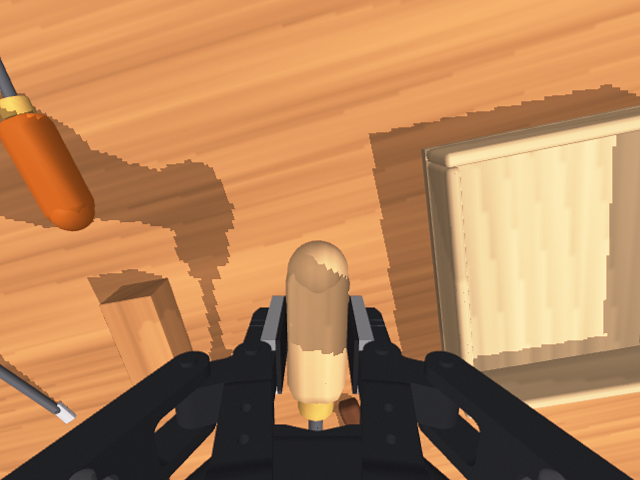

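The gouge is held straight between the pads, with its ferrule at (316,410). Carrying it to the tray.

```bash
python3 -m creep '{"translation":[[-12,-38,0],[-11,-38.5,0],[-10,-38.5,0],[-9.5,-38.5,0],[-9,-39,0],[-8.5,-39,0],[-8,-39,0],[-7,-39,0],[-6.5,-39.5,0],[-6,-39.5,0]],"rotation":[[0,0,-0.0154],[0,0,-0.0154],[0,0,-0.0154],[0,0,-0.0154],[0,0,-0.0154],[0,0,-0.0154],[0,0,-0.0154],[0,0,-0.0154],[0,0,-0.0154],[0,0,-0.0154]],"claw":[10,10,10,10,10,10,10,10,10,10]}' 40
python3 -m creep '{"translation":[[-5.5,-39.5,0],[-5,-39.5,0],[-4,-39.5,0],[-4,-39.5,0],[-3,-40,0],[-2.5,-40,0],[-2,-40,0],[0,0,0],[0,0,0]],"rotation":[[0,0,-0.0154],[0,0,-0.0154],[0,0,-0.0154],[0,0,-0.0154],[0,0,-0.0154],[0,0,-0.0154],[0,0,-0.0154],[0,0,0],[0,0,0]],"claw":[10,10,10,10,10,10,10,10,10]}' 40
python3 - <<'E'
from h import *
s=snapshot("side");crop(s,230,290,430,440,4,"pics/s4.png")
s=snapshot("wrist");cv2.imwrite("pics/w3.png",s["frame"][:,:,::-1])
plan((488,-432,20),180,4)
E
```

```text
time: 4.3
tool_pos: [475.4, -152.2, 89.0]
tcp_rot: [180.0, -0.1, 173.9]
ft_force: [0.1, -1.3, -0.2]
finger_gap: 25.2
time: 5.2
tool_pos: [484.4, -430.1, 88.3]
tcp_rot: [179.9, -0.1, 179.9]
ft_force: [0.0, 1.0, -0.7]
finger_gap: 24.8
from [ 485.  -428.7   89. ] yaw [ 1.799e+02 -1.000e-01 -1.800e+02] F [-0.1 -0.3 -0.6] gap 25.2 t 5.3  rot [ 0.0005 -0.0004  0.0001]
[-0.8, -0.9, 17.2] [-0.8, -0.9, 17.2] [-0.8, -0.8, 17.2] [-0.7, -0.8, 17.2]
```

View pics/s4.png

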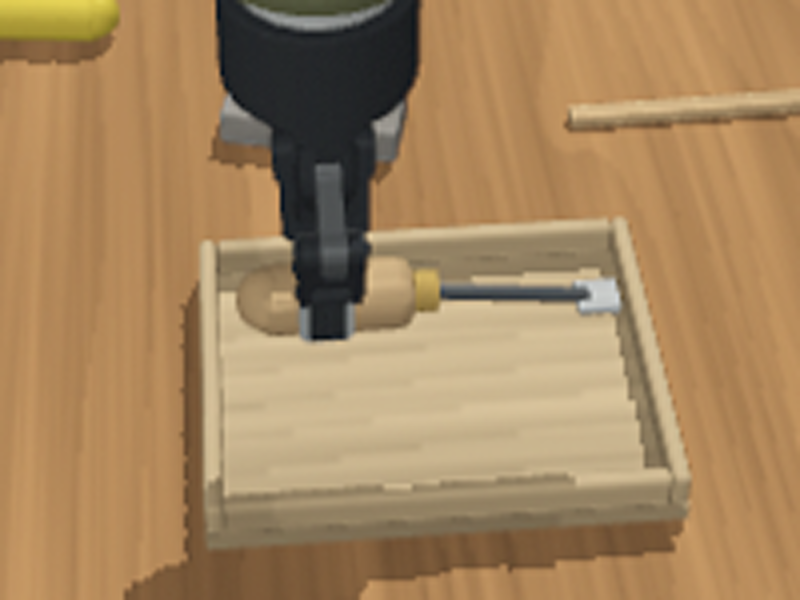

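View pics/w3.png

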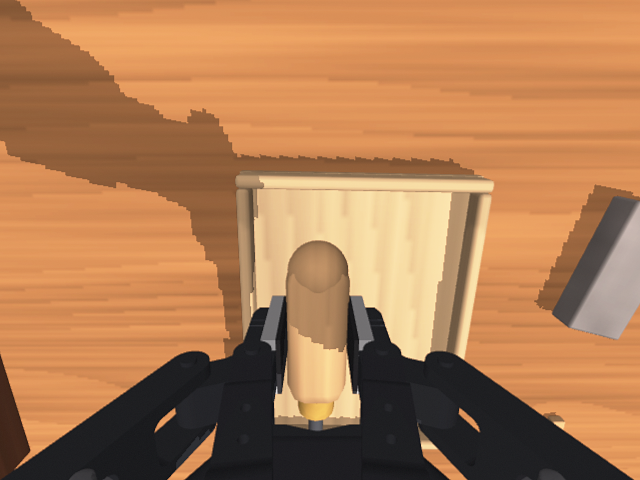

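```bash
python3 -m creep '{"translation":[[0,-1,20],[0,-1,20],[0,-1,18],[0,0,10],[0,0,5],[0,0,2],[0,0,0]],"rotation":[[0,0,0],[0,0,0],[0,0,0],[0,0,0],[0,0,0],[0,0,0],[0,0,0]],"claw":[10,10,10,10,10,10,10]}' 40
```

```text
time: 6.0
tool_pos: [485.8, -433.2, 15.8]
tcp_rot: [-180.0, 0.0, -180.0]
ft_force: [-0.3, 0.3, -1.0]
finger_gap: 25.1
```

```bash
python3 -m creep '{"translation":[[0,0,2],[0,0,0],[0,0,0],[0,0,0],[0,0,0],[0,0,-20],[0,0,-30],[0,0,-30],[0,0,0]],"rotation":[[0,0,0],[0,0,0],[0,0,0],[0,0,0],[0,0,0],[0,0,0],[0,0,0],[0,0,0],[0,0,0]],"claw":[10,10,38,38,38,38,38,38,38]}' 40
python3 - <<'E'
from h import *
s=snapshot("wrist");cv2.imwrite("pics/w4.png",s["frame"][:,:,::-1])
plan((449,-25,90),199.5,11)
E
```

```text
time: 6.9
tool_pos: [488.0, -435.6, 99.2]
tcp_rot: [-179.6, 0.3, -180.0]
ft_force: [0.8, -0.3, 0.3]
finger_gap: 38.0
from [ 487.1 -434.7   96.7] yaw [-179.8    0.2 -180. ] F [ 1.  -0.3 -0.5] gap 38.1 t 6.95  rot [-0.0004  0.0003 -0.0309]
[3.5, 37.3, 0.4] [2.3, 37.3, 0.5] [1.1, 37.4, 0.5] [-0.0, 37.4, 0.5] [-1.2, 37.4, 0.5] [-2.3, 37.3, 0.5] [-3.5, 37.2, 0.5] [-4.6, 37.1, 0.5] [-5.8, 37.0, 0.6] [-6.9, 36.8, 0.6] [-8.0, 36.5, 0.6]
```

View pics/w4.png

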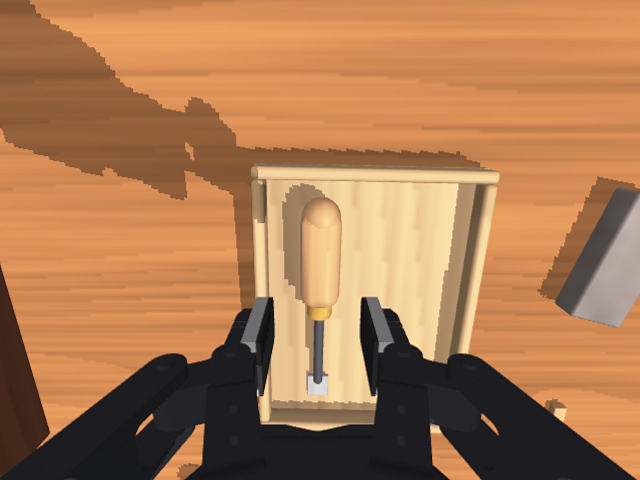

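The wide gouge lies flat in the tray, clear of the walls: handle at (321,255), blade at (318,384). Now the second gouge.

```bash
python3 -m creep '{"translation":[[3.5,37,0],[2,37,0],[1,37.5,0],[0,37.5,0],[-1,37.5,0],[-2.5,37.5,0],[-3.5,37,0],[-4.5,37,0],[-6,37,2],[-7,37,3]],"rotation":[[0,0,-0.031],[0,0,-0.031],[0,0,-0.031],[0,0,-0.031],[0,0,-0.031],[0,0,-0.031],[0,0,-0.031],[0,0,-0.031],[0,0,-0.031],[0,0,-0.031]],"claw":[38,38,38,38,50,50,50,50,50,50]}' 40
python3 -m creep '{"translation":[[-8,36.5,0],[0,0,0],[0,0,0]],"rotation":[[0,0,-0.031],[0,0,0],[0,0,0]],"claw":[50,50,50]}' 40
python3 - <<'E'
from h import *
s=snapshot("wrist");cv2.imwrite("pics/w5.png",s["frame"][:,:,::-1])
print(proj(s,(449,-25,12)),proj(s,(553.2,13.6,2)))
plan((449,-25,6),199.5,4)
E
```

```text
time: 7.95
tool_pos: [450.2, -59.2, 87.2]
tcp_rot: [180.0, -0.1, -162.2]
ft_force: [1.3, -0.4, 0.1]
finger_gap: 50.1
time: 8.25
tool_pos: [447.1, -23.0, 87.4]
tcp_rot: [180.0, -0.1, -160.3]
ft_force: [-0.4, 0.8, 0.7]
finger_gap: 50.2
[312.93032873 257.56150539] [315.31311893 389.56723026]
from [447.4 -23.8  87.6] yaw [ 1.800e+02 -1.000e-01 -1.604e+02] F [-0.5  0.  -0.2] gap 50.3 t 8.3  rot [ 0.     -0.0003  0.0004]
[-0.3, -0.4, 20.4] [-0.3, -0.4, 20.4] [-0.3, -0.4, 20.4] [-0.3, -0.4, 20.4]
```

View pics/w5.png

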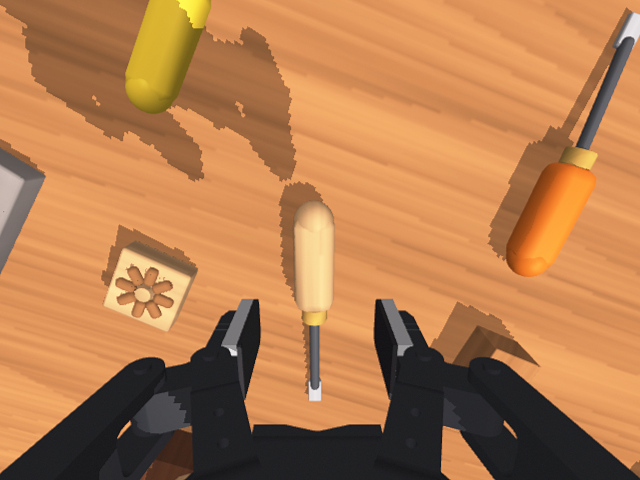

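The pale narrow gouge sits between the fingers, handle at (314,258) and blade at (315,390), matching the prediction. It needs a shift of about 2 mm, then the grasp.

```bash
python3 -m creep '{"translation":[[-1,-2,24],[0,0,24],[0,0,20],[0,0,10],[0,0,4],[0,0,0],[0,0,0],[0,0,0],[0,0,0],[0,0,0]],"rotation":[[0,0,0],[0,0,0],[0,0,0],[0,0,0],[0,0,0],[0,0,0],[0,0,0],[0,0,0],[0,0,0],[0,0,0]],"claw":[50,50,50,45,45,10,10,10,10,10]}' 40
python3 -m creep '{"translation":[[0,0,0],[0,0,-20],[0,0,-30],[0,0,-33],[0,0,0]],"rotation":[[0,0,0],[0,0,0],[0,0,0],[0,0,0],[0,0,0]],"claw":[10,10,10,10,10]}' 40
python3 - <<'E'
from h import *
plan((486,-374,90),180,10)
E
```

```text
time: 9.3
tool_pos: [449.8, -25.1, 6.8]
tcp_rot: [-180.0, 0.0, -160.4]
ft_force: [0.2, -0.8, 1.2]
finger_gap: 25.1
time: 9.8
tool_pos: [452.8, -25.6, 94.2]
tcp_rot: [-179.8, 0.4, -160.4]
ft_force: [0.8, 0.4, -1.2]
finger_gap: 25.1
from [452.8 -25.6  94.2] yaw [-179.8    0.4 -160.4] F [ 0.8  0.4 -1.2] gap 25.1 t 9.8  rot [-0.0003  0.0008  0.0341]
[8.5, -33.9, 0.5] [7.4, -34.2, 0.5] [6.2, -34.4, 0.5] [5.0, -34.6, 0.5] [3.8, -34.8, 0.5] [2.7, -34.9, 0.5] [1.5, -35.0, 0.5] [0.3, -35.0, 0.5] [-0.9, -35.0, 0.4] [-2.1, -34.9, 0.4]
```

```bash
python3 -m creep '{"translation":[[8.5,-34,0],[7.5,-34,0],[6,-34.5,0],[5,-34.5,0],[4,-35,0],[2.5,-35,0],[1.5,-35,0],[0,-35,0],[-1,-35,0],[-3,-35,0]],"rotation":[[0,0,0.034],[0,0,0.034],[0,0,0.034],[0,0,0.034],[0,0,0.034],[0,0,0.034],[0,0,0.034],[0,0,0.034],[0,0,0.034],[0,0,0.034]],"claw":[10,10,10,10,10,10,10,10,10,10]}' 40
python3 -m creep '{"translation":[[0,0,0],[0,0,0],[0,0,0]],"rotation":[[0,0,0],[0,0,0],[0,0,0]],"claw":[10,10,10]}' 40
python3 - <<'E'
from h import *
s=snapshot("wrist");cv2.imwrite("pics/w6.png",s["frame"][:,:,::-1])
plan((486,-374,16),180,4)
E
```

```text
time: 10.8
tool_pos: [483.6, -374.7, 88.2]
tcp_rot: [180.0, -0.0, 180.0]
ft_force: [0.7, -0.0, 0.6]
finger_gap: 25.4
time: 11.1
tool_pos: [483.7, -372.5, 88.4]
tcp_rot: [179.9, -0.1, -179.9]
ft_force: [0.1, -0.8, -0.2]
finger_gap: 24.9
from [ 483.8 -372.3   88.7] yaw [ 179.9   -0.  -179.9] F [-0.9  1.3 -1.8] gap 25.0 t 11.15  rot [ 0.0003 -0.0002  0.0006]
[-0.6, -0.4, 18.2] [-0.6, -0.4, 18.2] [-0.5, -0.4, 18.2] [-0.5, -0.4, 18.2]
```

View pics/w6.png

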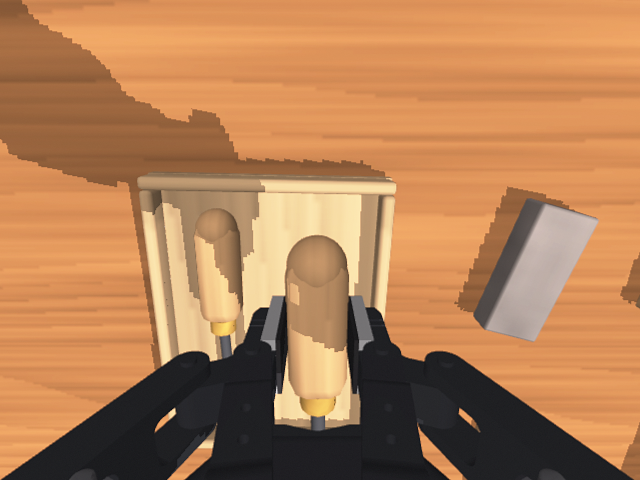

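Gouge two hangs at (318,315), with the wall to its right and the first gouge at (218,270) well clear. Lowering it.

```bash
python3 -m creep '{"translation":[[-1,-1,20],[-1,-1,20],[0,-1,18],[0,0,10],[0,0,4],[0,0,2],[0,0,0]],"rotation":[[0,0,0],[0,0,0],[0,0,0],[0,0,0],[0,0,0],[0,0,0],[0,0,0]],"claw":[10,10,10,10,10,10,10]}' 40
python3 -m creep '{"translation":[[0,0,1],[0,0,0],[0,0,0],[0,0,0],[0,0,0],[0,0,-20],[0,0,-30],[0,0,-30],[0,0,0]],"rotation":[[0,0,0],[0,0,0],[0,0,0],[0,0,0],[0,0,0],[0,0,0],[0,0,0],[0,0,0],[0,0,0]],"claw":[10,10,36,36,36,36,36,36,36]}' 40
python3 - <<'E'
from h import *
s=snapshot("wrist");cv2.imwrite("pics/w7.png",s["frame"][:,:,::-1])
E
```

```text
time: 11.85
tool_pos: [486.5, -376.7, 16.0]
tcp_rot: [-180.0, 0.0, -179.9]
ft_force: [0.5, -1.0, -1.2]
finger_gap: 25.1
time: 12.75
tool_pos: [488.7, -379.0, 100.1]
tcp_rot: [-179.7, 0.4, -179.9]
ft_force: [0.1, -0.2, -0.3]
finger_gap: 35.8
```

View pics/w7.png

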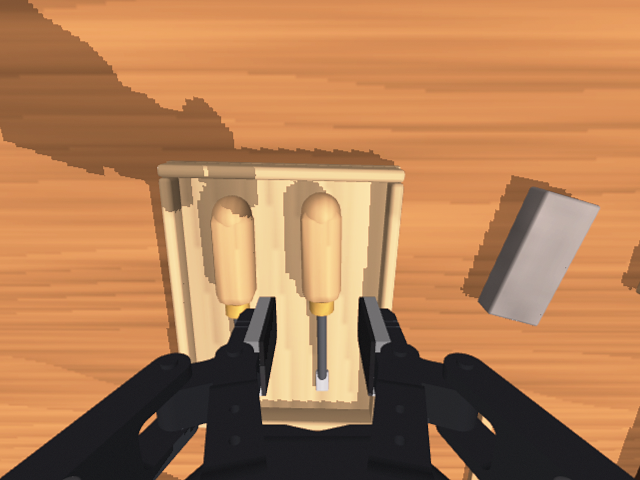

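Both gouges lie parallel and flat: handles at (233,250) and (321,250), blade at (322,380). Next is the rosette.

Run:
```python
from h import *
s=snapshot("top")
m=s["frame"].astype(int);
crop(s,120,190,240,290,6,"pics/t5.png")
plan((500.5,-120.5,90),173.2,7)
```

```text
from [ 486.7 -377.2   95.5] yaw [-1.799e+02  1.000e-01 -1.799e+02] F [ 0.1  0.2 -0.5] gap 35.8 t 12.85  rot [-0.0002  0.0003  0.0171]
[-2.0, 36.7, 0.7] [-1.4, 36.7, 0.7] [-0.8, 36.7, 0.7] [-0.1, 36.7, 0.7] [0.5, 36.7, 0.8] [1.1, 36.7, 0.8] [1.8, 36.7, 0.8]
```

```bash
python3 -m creep '{"translation":[[-2,37,0],[-1.5,37,0],[-1,37,0],[0,36.5,0],[0.5,36.5,1],[1,36.5,2],[2,36.5,2],[0,0,0],[0,0,0]],"rotation":[[0,0,0.017],[0,0,0.017],[0,0,0.017],[0,0,0.017],[0,0,0.017],[0,0,0.017],[0,0,0.017],[0,0,0],[0,0,0]],"claw":[36,36,36,70,70,70,70,70,70]}' 40
python3 - <<'E'
from h import *
s=snapshot("wrist");cv2.imwrite("pics/w8.png",s["frame"][:,:,::-1])
print(proj(s,(500.5,-120.5,18)))
plan((500.5,-120.5,6),173.2,4)
E
```

```text
time: 13.75
tool_pos: [498.9, -119.0, 88.0]
tcp_rot: [180.0, -0.1, 173.4]
ft_force: [0.4, -0.1, 0.3]
finger_gap: 69.8
[314.47094947 261.56318515]
from [ 499.1 -119.9   88.3] yaw [-1.800e+02 -1.000e-01  1.733e+02] F [ 0.5 -0.5  0.8] gap 69.7 t 13.8  rot [-0.     -0.0004  0.0005]
[-0.4, -0.1, 20.6] [-0.4, -0.1, 20.6] [-0.4, -0.1, 20.6] [-0.4, -0.1, 20.6]
```

View pics/w8.png

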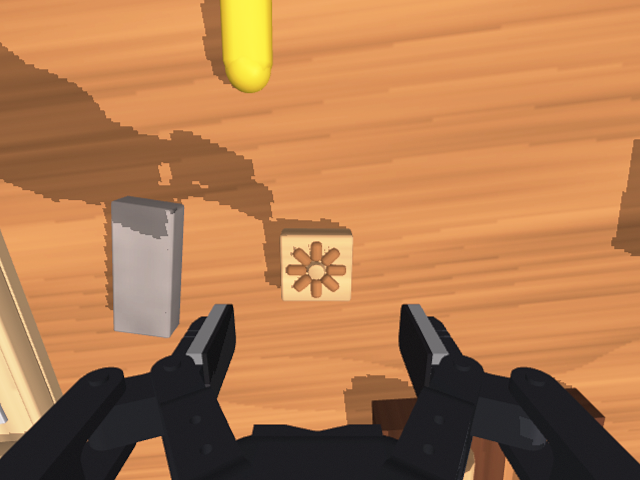

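The carved rosette sits at (317,268), square to the jaws and about 4 mm further in +x than predicted. The stone at (147,265) is clear of the left finger. Correcting and descending.

```bash
python3 -m creep '{"translation":[[-2,0,24],[-2,0,24],[0,0,20],[0,0,10],[0,0,5],[0,0,2],[0,0,0]],"rotation":[[0,0,0],[0,0,0],[0,0,0],[0,0,0],[0,0,0],[0,0,0],[0,0,0]],"claw":[62,62,62,62,62,62,62]}' 30
python3 -m creep '{"translation":[[0,0,0],[0,0,0],[0,0,0],[0,0,0],[0,0,0],[0,0,-4],[0,0,-10],[0,0,-20],[0,0,-30],[0,0,-30]],"rotation":[[0,0,0],[0,0,0],[0,0,0],[0,0,0],[0,0,0],[0,0,0],[0,0,0],[0,0,0],[0,0,0],[0,0,0]],"claw":[35,35,35,35,35,35,35,35,35,35]}' 30
python3 - <<'E'
from h import *
s=snapshot("wrist");cv2.imwrite("pics/w9.png",s["frame"][:,:,::-1])
plan((512,398,115),176.7,13)
E
```

```text
time: 14.5
tool_pos: [504.2, -120.8, 4.9]
tcp_rot: [-180.0, 0.0, 173.2]
ft_force: [0.2, 1.0, 0.6]
finger_gap: 62.0
time: 15.5
tool_pos: [503.1, -120.0, 99.4]
tcp_rot: [180.0, -0.1, 173.3]
ft_force: [1.2, -0.2, -0.8]
finger_gap: 44.6
from [ 506.5 -121.1  105.5] yaw [-179.9    0.4  173.3] F [ 3.6 -0.9  4. ] gap 45.1 t 15.55  rot [-0.0001  0.0005 -0.0046]
[4.3, 39.7, -0.8] [4.1, 39.7, -0.8] [3.9, 39.7, -0.8] [3.7, 39.8, -0.8] [3.5, 39.8, -0.8] [3.3, 39.8, -0.8] [3.2, 39.8, -0.8] [3.0, 39.8, -0.8] [2.8, 39.8, -0.8] [2.6, 39.8, -0.8] [2.4, 39.9, -0.7] [2.2, 39.9, -0.7] [2.1, 39.9, -0.7]
```

View pics/w9.png

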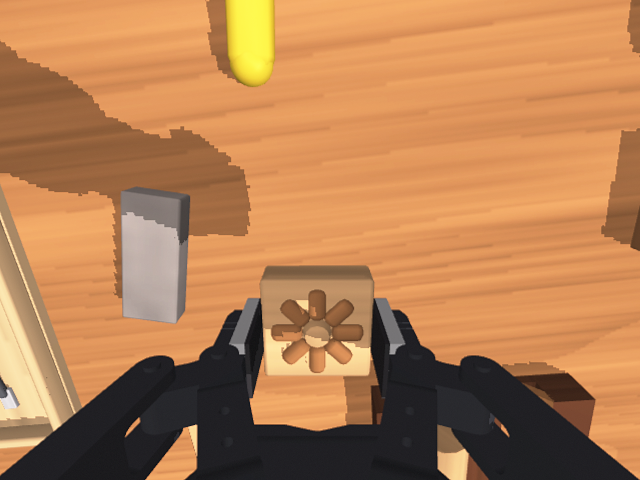

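The rosette is held, face up, at (317,320). Carrying it to the box.

```bash
python3 -m creep '{"translation":[[4,40,0],[4,40,0],[4,40,0],[4,40,0],[3.5,40,0],[3,40,0],[3,40,0],[3,40,0],[3,40,0],[2.5,40,0]],"rotation":[[0,0,-0.0046],[0,0,-0.0046],[0,0,-0.0046],[0,0,-0.0046],[0,0,-0.0046],[0,0,-0.0046],[0,0,-0.0046],[0,0,-0.0046],[0,0,-0.0046],[0,0,-0.0046]],"claw":[35,35,35,35,35,35,35,35,35,35]}' 30
python3 -m creep '{"translation":[[2.5,40,0],[2,40,0],[2,39,0],[0,0,0],[0,0,0]],"rotation":[[0,0,-0.0046],[0,0,-0.0046],[0,0,-0.0046],[0,0,0],[0,0,0]],"claw":[35,35,35,35,35]}' 30
python3 - <<'E'
from h import *
s=snapshot("wrist");cv2.imwrite("pics/w10.png",s["frame"][:,:,::-1])
plan((512,398,30),176.7,4)
E
```

```text
time: 16.55
tool_pos: [508.4, 283.0, 98.9]
tcp_rot: [180.0, 0.0, 175.9]
ft_force: [0.8, -0.6, 0.3]
finger_gap: 45.1
time: 17.05
tool_pos: [509.6, 401.1, 98.2]
tcp_rot: [-180.0, -0.0, 176.8]
ft_force: [0.8, -0.4, -0.8]
finger_gap: 44.8
from [509.9 400.1  98.2] yaw [-180.    -0.   176.7] F [-0.7 -0.1 -0.6] gap 45.2 t 17.1  rot [-0.0002 -0.0001  0.0001]
[-0.6, -0.5, 17.1] [-0.6, -0.5, 17.1] [-0.6, -0.5, 17.1] [-0.6, -0.5, 17.1]
```

View pics/w10.png

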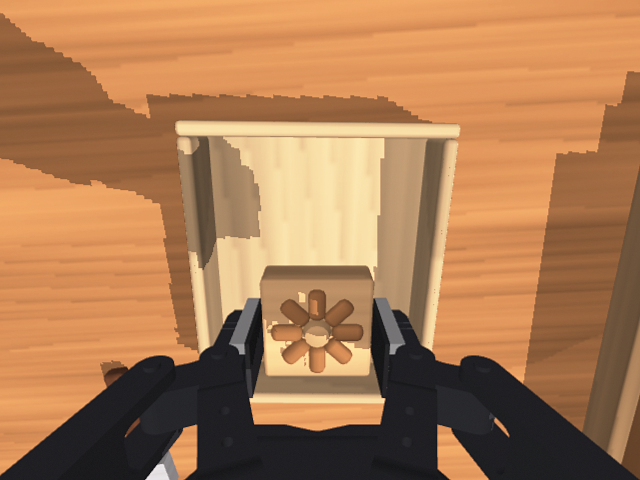

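The rosette at (318,320) is over the box floor, clear of all the walls. Lowering it.

```bash
python3 -m creep '{"translation":[[0,-1,22],[0,-1,22],[0,0,20],[0,0,10],[0,0,6],[0,0,3],[0,0,0],[0,0,0]],"rotation":[[0,0,0],[0,0,0],[0,0,0],[0,0,0],[0,0,0],[0,0,0],[0,0,0],[0,0,0]],"claw":[35,35,35,35,35,35,35,35]}' 30
```

```text
time: 17.9
tool_pos: [510.7, 398.7, 16.4]
tcp_rot: [179.9, 0.1, 176.7]
ft_force: [0.3, -0.2, -1.0]
finger_gap: 45.4
```

```bash
python3 -m creep '{"translation":[[0,0,1.5],[0,0,1],[0,0,0]],"rotation":[[0,0,0],[0,0,0],[0,0,0]],"claw":[35,35,35]}' 30
```

```text
time: 18.2
tool_pos: [510.4, 398.8, 13.6]
tcp_rot: [180.0, 0.1, 176.7]
ft_force: [-1.1, -0.5, 4.7]
finger_gap: 45.2
```

Light contact at 4.7 N, so it is on the floor. Releasing.

```bash
python3 -m creep '{"translation":[[0,0,0],[0,0,0],[0,0,0],[0,0,-20],[0,0,-30],[0,0,-40],[0,0,0],[0,0,0]],"rotation":[[0,0,0],[0,0,0],[0,0,0],[0,0,0],[0,0,0],[0,0,0],[0,0,0],[0,0,0]],"claw":[58,58,58,58,58,58,58,58]}' 30
python3 - <<'E'
from h import *
s=snapshot("wrist");cv2.imwrite("pics/w11.png",s["frame"][:,:,::-1])
s=snapshot("top");crop(s,280,130,380,220,7,"pics/t6.png")
E
```

```text
time: 19.0
tool_pos: [511.1, 399.0, 104.6]
tcp_rot: [179.9, 0.2, 176.7]
ft_force: [-0.7, -0.8, -1.0]
finger_gap: 58.3
```

View pics/w11.png

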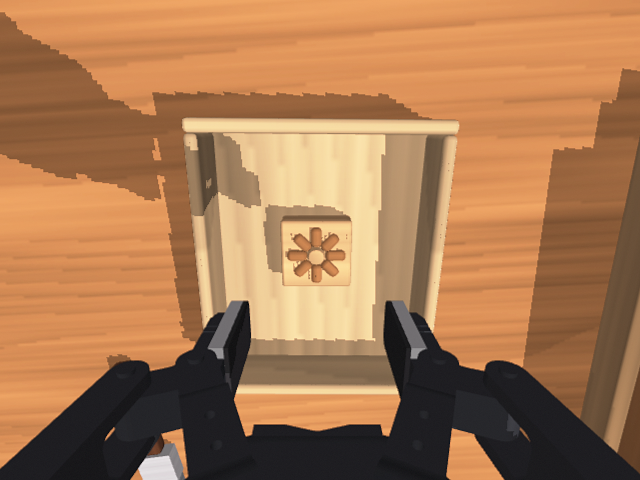

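View pics/t6.png

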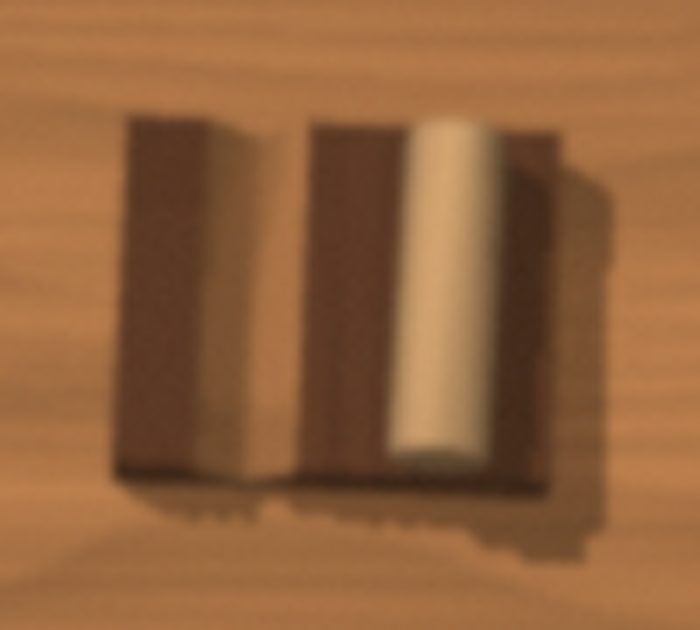

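The rosette is flat in the box, face up, at (316,252). Moving on to the blank.

Run:
```python
from h import *
s=snapshot("top")
for n,q in dict(TL=(128,117),BL=(117,465),TR=(558,131),BR=(547,475),VLt=(208,119),VLb=(193,468),VRt=(309,124),VRb=(296,470)).items():
    print(n,on(s,(280+q[0]/7-.43,130+q[1]/7-.43),30)[:2].round(1))
plan((675,-20,150),177.8,12)
```

```text
TL [759.4  60.8]
BL [629.9  63.8]
TR [754.6 -94.9]
BR [626.6 -89.7]
VLt [758.8  31.8]
VLb [628.9  36.6]
VRt [757.   -4.8]
VRb [ 6.282e+02 -1.000e-01]
from [509.  397.7 101. ] yaw [-1.799e+02 -1.000e-01  1.767e+02] F [ 0.1  0.3 -1.5] gap 57.9 t 19.15  rot [-0.0001 -0.0002 -0.0016]
[-15.8, -34.0, -4.1] [-15.8, -34.0, -4.1] [-15.7, -34.0, -4.1] [-15.6, -34.0, -4.1] [-15.6, -34.1, -4.1] [-15.5, -34.1, -4.1] [-15.5, -34.1, -4.1] [-15.4, -34.1, -4.1] [-15.4, -34.2, -4.1] [-15.3, -34.2, -4.1] [-15.3, -34.2, -4.1] [-15.2, -34.2, -4.1]
```

```bash
python3 -m creep '{"translation":[[-16,-34,-5],[-16,-34,-5],[-16,-34,-5],[-15.5,-34,-5],[-15.5,-34,-5],[-15.5,-34,-5],[-15.5,-34,-5],[-15.5,-34,-5],[-15.5,-34,-5],[-15,-34,-4]],"rotation":[[0,0,-0.0016],[0,0,-0.0016],[0,0,-0.0016],[0,0,-0.0016],[0,0,-0.0016],[0,0,-0.0016],[0,0,-0.0016],[0,0,-0.0016],[0,0,-0.0016],[0,0,-0.0016]],"claw":[60,60,60,60,60,60,60,60,60,60]}' 30
python3 -m creep '{"translation":[[-15,-34,0],[-15,-34,0],[0,0,0],[0,0,0],[0,0,0]],"rotation":[[0,0,-0.0016],[0,0,-0.0016],[0,0,0],[0,0,0],[0,0,0]],"claw":[60,60,60,60,60]}' 30
python3 - <<'E'
from h import *
s=snapshot("wrist");cv2.imwrite("pics/w12.png",s["frame"][:,:,::-1])
print(proj(s,(691,-51.5,48)),proj(s,(692.9,15.8,30)))
plan((691,-51.5,100),177.8,2)
E
```

```text
time: 20.15
tool_pos: [648.1, 49.3, 150.2]
tcp_rot: [-180.0, -0.2, 177.6]
ft_force: [1.1, 0.9, 0.2]
finger_gap: 60.5
time: 20.65
tool_pos: [674.9, -17.3, 150.4]
tcp_rot: [180.0, -0.1, 177.8]
ft_force: [0.0, 0.4, 0.3]
finger_gap: 59.8
[270.72578533 265.90707441] [360.17979701 256.59427009]
from [675.  -17.  150.8] yaw [ 1.800e+02 -1.000e-01  1.778e+02] F [-0.9  0.8  0.5] gap 59.6 t 20.7  rot [ 0.0003 -0.0008  0.0004]
[-8.7, -16.9, 25.4] [-8.7, -16.9, 25.4]
```

View pics/w12.png

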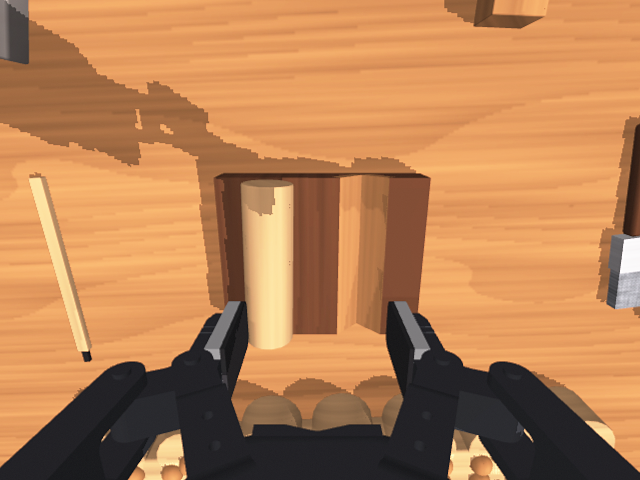

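Run:
```python
from h import *
s=snapshot("wrist");crop(s,200,160,450,360,3,"pics/w13.png")
print(s["extrinsics"][:3,3])
for z in(66,48):print(z,[on(s,p,z)[:2].round(1) for p in((267,181),(268,347),(242,265),(294,265))])
print([on(s,p,30)[:2].round(1) for p in((215,177),(429,177),(420,334),(339,177),(386,177),(338,333),(385,334))])
```

```text
[596.8646197  -13.86817395 292.89472858]
66 [array([627.3, -46.4]), array([747.8, -55.4]), array([683. , -67.9]), array([684.4, -32.7])]
48 [array([629.7, -49. ]), array([759.8, -58.7]), array([689.9, -72.2]), array([691.3, -34.2])]
[array([627.8, -89. ]), array([633.7,  66.1]), array([764. ,  66.1]), array([631.2,   0.9]), array([632.5,  35. ]), array([760.5,  -2.4]), array([762.9,  36.8])]
```

View pics/w13.png

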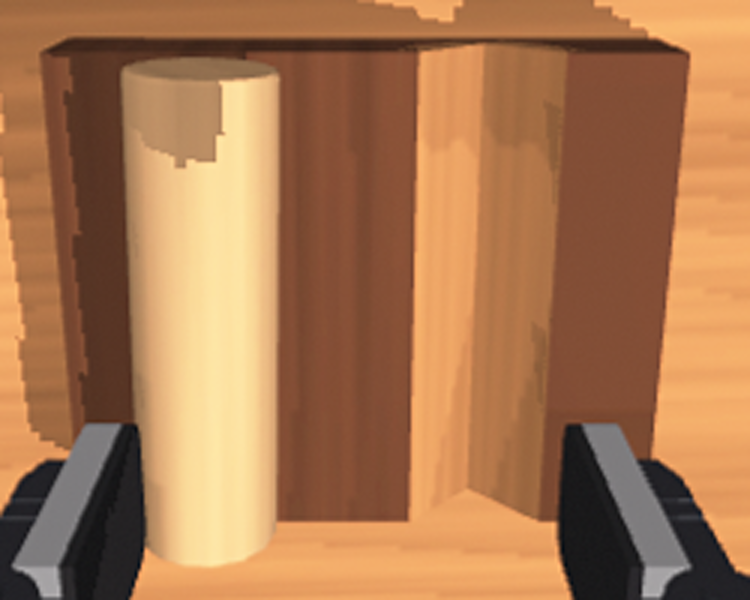

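The blank lies at about (268,265) in the wrist view and the vee at about (362,255). Relative to the blank, the vee is roughly +69 mm in y and the cradle centre +4 mm in x. Grasping across the blank.

```bash
python3 -m creep '{"translation":[[-9,-17,10],[-9,-17,15],[0,0,25],[0,0,25],[0,0,20],[0,0,11],[0,0,5],[0,0,0],[0,0,0]],"rotation":[[0,0,0],[0,0,0],[0,0,0],[0,0,0],[0,0,0],[0,0,0],[0,0,0],[0,0,0],[0,0,0]],"claw":[60,60,60,60,60,60,60,60,60]}' 30
python3 - <<'E'
from h import *
s=snapshot("side");crop(s,330,190,450,290,6,"pics/s7.png")
s=snapshot("wrist");cv2.imwrite("pics/w14.png",s["frame"][:,:,::-1])
print(sense()["tool_pos"],sense()["ft_force"])
E
```

```text
time: 21.65
tool_pos: [693.3, -52.8, 42.2]
tcp_rot: [-180.0, 0.1, 177.8]
ft_force: [-0.3, 0.4, 0.4]
finger_gap: 60.1
[693.50885588 -53.02770316  42.49057526] [-0.12603707 -0.90673089  0.28872606]
```

View pics/s7.png

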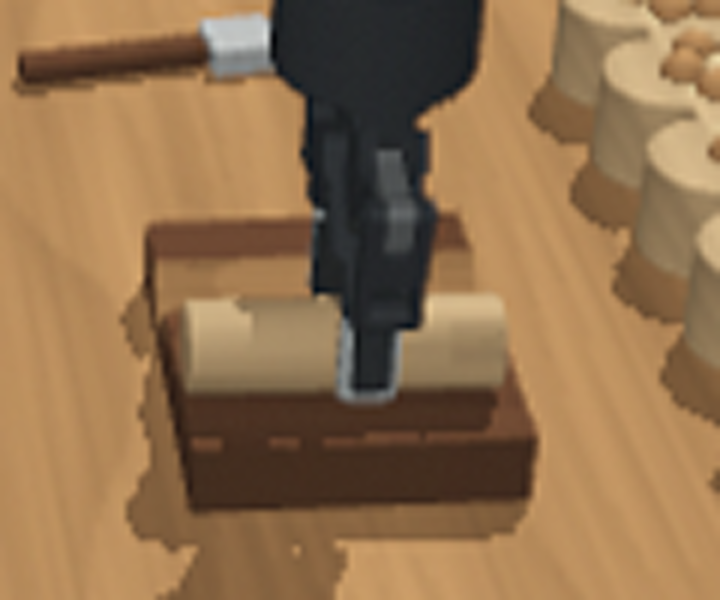

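View pics/w14.png

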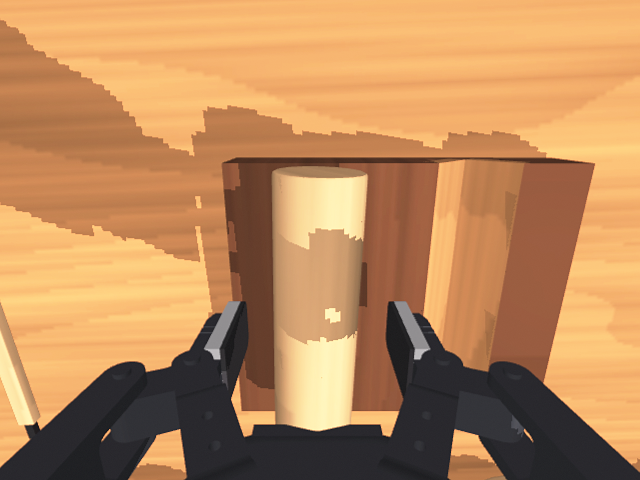

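The blank is centred between the fingers at (320,300), and the tips clear the flat. Lowering a little and closing gently.

```bash
python3 -m creep '{"translation":[[0,0,3],[0,0,0],[0,0,0],[0,0,0],[0,0,0],[0,0,0],[0,0,0],[0,0,0]],"rotation":[[0,0,0],[0,0,0],[0,0,0],[0,0,0],[0,0,0],[0,0,0],[0,0,0],[0,0,0]],"claw":[60,50,42,28,28,28,28,28]}' 30
python3 -m creep '{"translation":[[0,0,-6],[0,0,-12],[0,0,-16],[0,0,0],[0,0,0]],"rotation":[[0,0,0],[0,0,0],[0,0,0],[0,0,0],[0,0,0]],"claw":[28,28,28,28,28]}' 30
python3 - <<'E'
from h import *
s=snapshot("side");crop(s,330,170,450,270,6,"pics/s8.png")
s=snapshot("wrist");cv2.imwrite("pics/w15.png",s["frame"][:,:,::-1])
plan((696.5,16.5,74),178.3,3)
E
```

```text
time: 22.55
tool_pos: [692.6, -53.0, 38.0]
tcp_rot: [-180.0, 0.0, 177.8]
ft_force: [-0.6, -0.2, 2.3]
finger_gap: 34.7
time: 23.05
tool_pos: [693.4, -53.1, 73.4]
tcp_rot: [-180.0, 0.2, 177.8]
ft_force: [0.6, -0.2, -1.4]
finger_gap: 35.0
from [692.2 -52.9  71.5] yaw [180.   -0.  177.8] F [-0.3 -0.1 -1.3] gap 35.2 t 23.15  rot [ 0.     -0.0001 -0.003 ]
[-0.5, 23.2, -0.8] [-0.6, 23.2, -0.8] [-0.7, 23.2, -0.8]
```

View pics/s8.png

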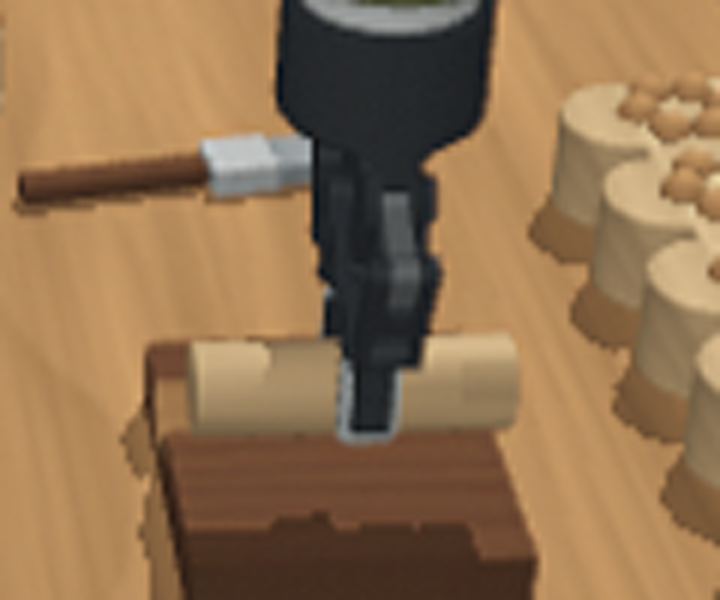

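View pics/w15.png

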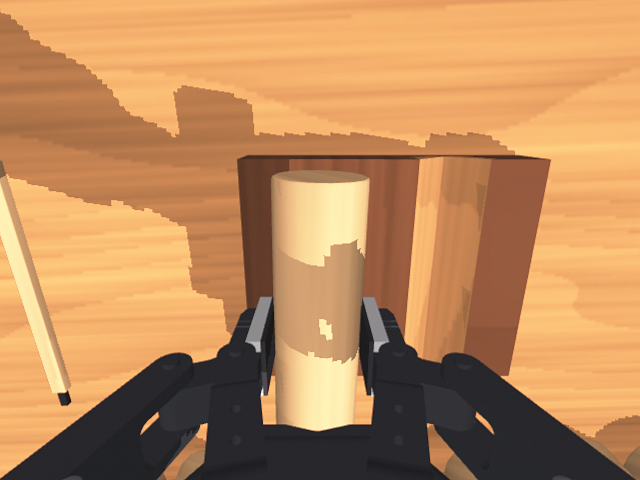

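```bash
python3 -m creep '{"translation":[[-1,18,0],[-1.5,23,0],[-2,18,0],[0,10,0],[0,0,0],[0,0,0]],"rotation":[[0,0,-0.003],[0,0,-0.003],[0,0,-0.003],[0,0,0],[0,0,0],[0,0,0]],"claw":[28,28,28,28,28,28]}' 30
python3 - <<'E'
from h import *
s=snapshot("top");crop(s,270,120,370,220,6,"pics/t9.png")
s=snapshot("side");crop(s,330,170,450,270,6,"pics/s9.png")
s=snapshot("wrist");cv2.imwrite("pics/w16.png",s["frame"][:,:,::-1])
t=sense()["tool_pos"];print(t)
print([on(s,p,30)[:2].round(1) for p in((268,340),(372,340))])
E
```

```text
time: 23.75
tool_pos: [699.2, 15.8, 71.6]
tcp_rot: [-180.0, -0.0, 178.3]
ft_force: [0.0, 0.7, -1.1]
finger_gap: 34.8
[699.30977342  14.89863683  71.77965099]
[array([739. , -14.9]), array([740.8,  46.3])]
```

View pics/t9.png

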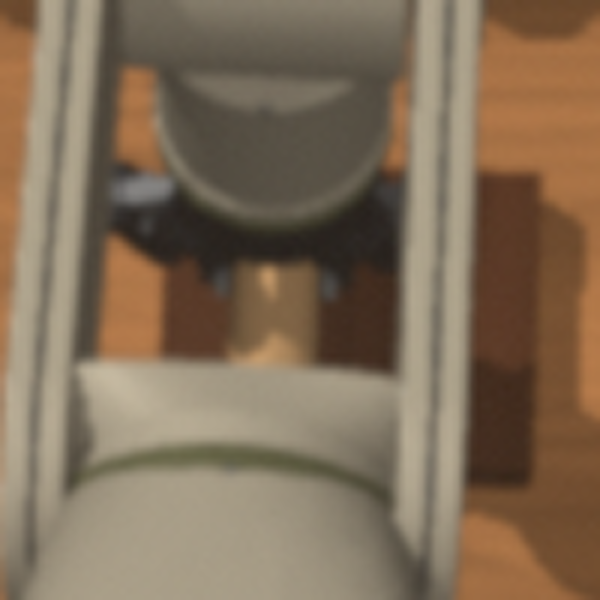

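View pics/s9.png

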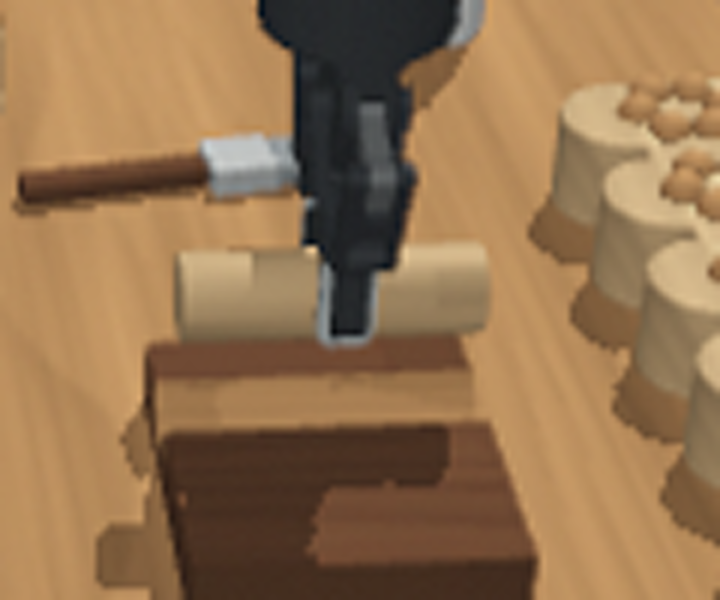

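View pics/w16.png

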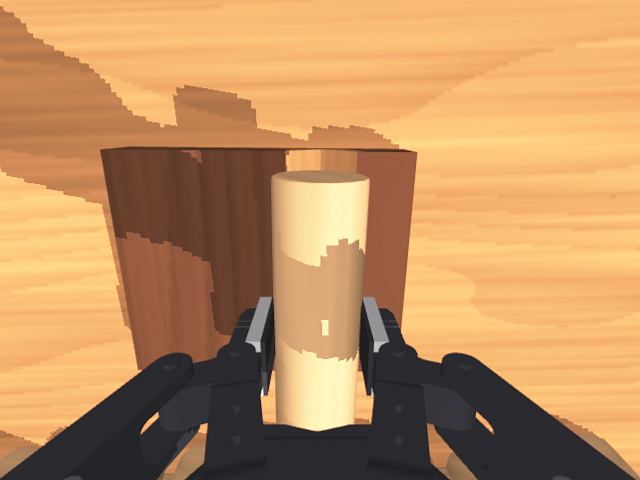

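Run:
```python
from h import *
t=snapshot("side");s=snapshot("wrist");crop(s,90,130,430,380,2.3,"pics/w17.png")
def ony(s,px,y):
    o,d=ray(s,px);return (o+d*(y-o[1])/d[1]).round(1)
f=lambda x,y:(330+x/6-.4,170+y/6-.4)
print("blank ends",ony(t,f(177,293),16),ony(t,f(490,285),16))
print("near mouth edge",[on(t,f(*p),30).round(1) for p in((163,433),(492,423))])
print("far mouth edge",[on(t,f(*p),30).round(1) for p in((155,377),(470,367))])
print("wrist mouth",[on(s,p,30).round(1) for p in((286.5,151),(358,151),(102,150),(416,152),(404,345))])
print("blank wrist",[on(s,p,76).round(1) for p in((272,200),(369,200),(277,360),(360,360))])
```

```text
blank ends [636.3  16.   84.4] [761.3  16.   79.8]
near mouth edge [array([630. ,  -1.1,  30. ]), array([761. ,  -7.8,  30. ])]
far mouth edge [array([633. ,  39.1,  30. ]), array([761.8,  32.9,  30. ])]
wrist mouth [array([631.5,   2.1,  30. ]), array([632.7,  37.5,  30. ]), array([628.2, -89.4,  30. ]), array([634. ,  66.3,  30. ]), array([744.9,  65.2,  30. ])]
blank wrist [array([647.1,  -0.7,  76. ]), array([648.3,  36.9,  76. ]), array([719.9,  -3.6,  76. ]), array([721.1,  33.8,  76. ])]
```

View pics/w17.png

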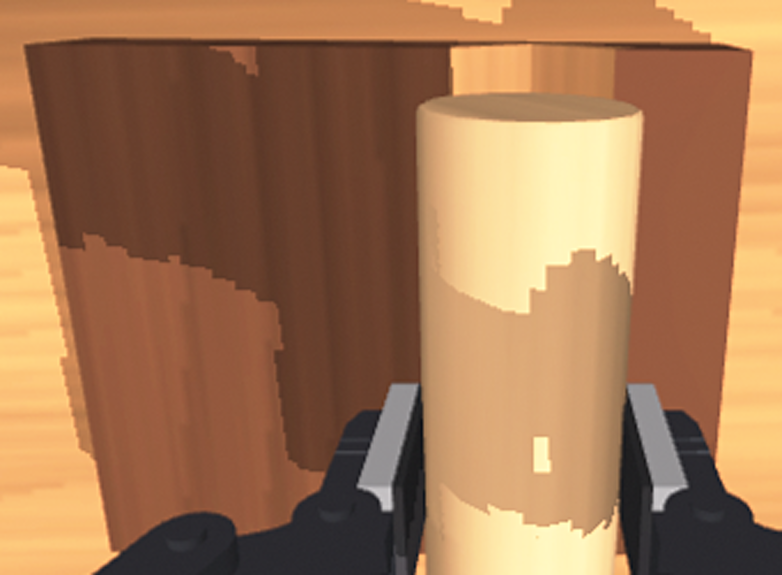

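Both views agree within about 1 mm that the blank should move −2 mm in x and +1 mm in y. I'll lower to just above the seat, keeping the fingertips off the cradle top, then release.

```bash
python3 -m creep '{"translation":[[2,1,10],[0,0,14],[0,0,10],[0,0,4],[0,0,2],[0,0,0],[0,0,0]],"rotation":[[0,0,0.006],[0,0,0],[0,0,0],[0,0,0],[0,0,0],[0,0,0],[0,0,0]],"claw":[28,28,28,28,28,28,28]}' 30
```

```text
time: 24.7
tool_pos: [697.8, 16.9, 32.4]
tcp_rot: [-180.0, 0.1, 178.0]
ft_force: [0.3, 0.2, -1.2]
finger_gap: 35.2
```

```bash
python3 -m creep '{"translation":[[0,0,1],[0,0,1],[0,0,0],[0,0,0]],"rotation":[[0,0,0],[0,0,0],[0,0,0],[0,0,0]],"claw":[28,28,28,28]}' 30
```

```text
time: 25.1
tool_pos: [697.4, 16.9, 29.9]
tcp_rot: [-180.0, 0.0, 178.0]
ft_force: [1.0, 0.3, -0.8]
finger_gap: 35.2
```

```bash
python3 -m creep '{"translation":[[0,0,1],[0,0,0.5],[0,0,0]],"rotation":[[0,0,0],[0,0,0],[0,0,0]],"claw":[28,28,28]}' 30
```

```text
time: 25.4
tool_pos: [697.6, 16.9, 29.3]
tcp_rot: [-180.0, 0.0, 178.0]
ft_force: [-3.9, 1.0, 4.6]
finger_gap: 34.9
```

Contact at 4.6 N: the blank is touching the vee. Opening gradually.

```bash
python3 -m creep '{"translation":[[0,0,0],[0,0,0],[0,0,0],[0,0,0],[0,0,0],[0,0,0]],"rotation":[[0,0,0],[0,0,0],[0,0,0],[0,0,0],[0,0,0],[0,0,0]],"claw":[37,40,44,50,55,55]}' 30
python3 -m creep '{"translation":[[0,0,-10],[0,0,-20],[0,0,-30],[0,0,-30],[8,-5,-20],[10,0,0],[0,0,0],[0,0,0]],"rotation":[[0,0,0],[0,0,0],[0,0,0],[0,0,0],[0,0,0],[0,0,0],[0,0,0],[0,0,0]],"claw":[60,60,60,60,60,60,60,60]}' 30
python3 - <<'E'
from h import *
s=snapshot("wrist");cv2.imwrite("pics/w20.png",s["frame"][:,:,::-1])
s=snapshot("side");crop(s,320,180,460,290,5,"pics/s20.png")
E
```

```text
time: 26.0
tool_pos: [697.3, 16.9, 28.1]
tcp_rot: [180.0, -0.0, 178.0]
ft_force: [1.0, 0.2, -1.3]
finger_gap: 55.0
time: 26.8
tool_pos: [679.1, 12.6, 138.5]
tcp_rot: [180.0, -0.0, 178.0]
ft_force: [-0.6, -0.3, -0.5]
finger_gap: 60.0
```

View pics/w20.png

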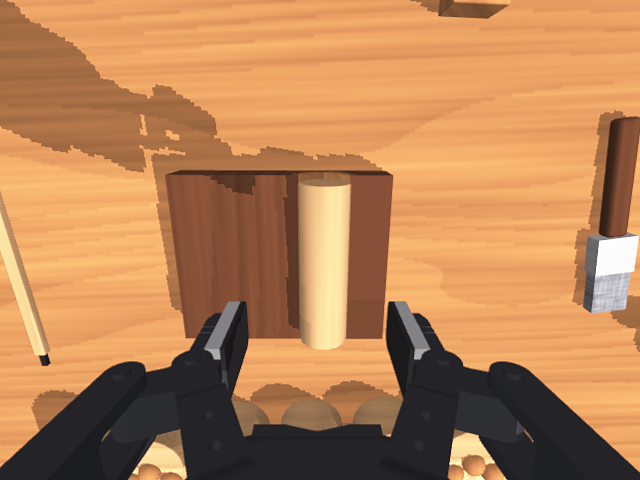

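View pics/s20.png

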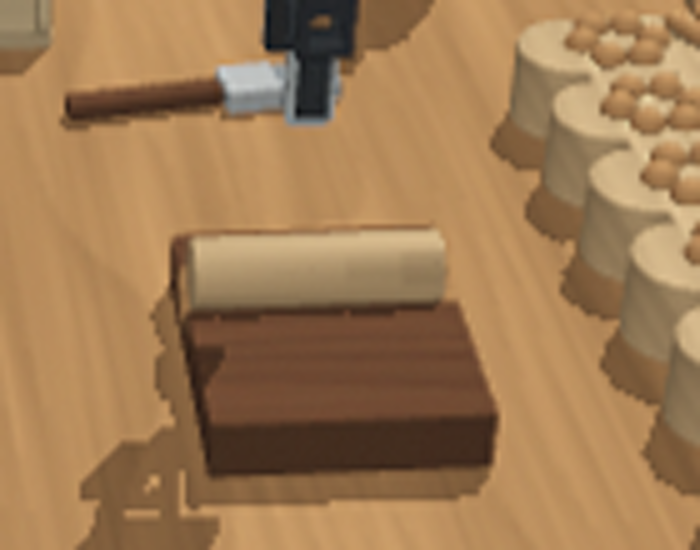

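The blank is seated in the vee at (324,265). Retracting to clear the top camera, then checking everything.

```bash
python3 -m creep '{"translation":[[30,0,-5],[35,0,-5],[35,0,-5],[35,0,-5],[35,0,-5],[35,0,-5],[25,0,0],[0,0,0]],"rotation":[[0,0,0],[0,0,0],[0,0,0],[0,0,0],[0,0,0],[0,0,0],[0,0,0],[0,0,0]],"claw":[60,60,60,60,60,60,60,60]}' 30
python3 - <<'E'
from h import *
s=snapshot("top");t=snapshot("side");cv2.imwrite("pics/top30.png",s["frame"][:,:,::-1]);cv2.imwrite("pics/side30.png",t["frame"][:,:,::-1])
crop(s,280,130,380,220,7,"pics/t30.png");crop(t,340,205,440,285,7,"pics/s30.png")
f=s["frame"].astype(int);r=f[:,:,2]/np.maximum(f[:,:,0],1);m=((r>.48)&(f[:,:,0]>130)&(r<.8)).astype(np.uint8);m[:,:290]=0;m[:140]=0;m[205:]=0;m[:,365:]=0
n,l,st,c=cv2.connectedComponentsWithStats(m);i=1+st[1:,4].argmax()
W=np.array([on(s,p,45)[:2] for p in np.argwhere(l==i)[:,::-1]]).astype(np.float32);rc=cv2.minAreaRect(W);print(st[i],W.mean(0),rc)
E
```

```text
time: 27.7
tool_pos: [447.0, 21.0, 167.7]
tcp_rot: [180.0, -0.1, 178.0]
ft_force: [0.3, 0.3, 0.5]
finger_gap: 59.9
[308 146  14  48 555] [693.3466    18.618813] ((694.477783203125, 18.718076705932617), (30.29120635986328, 121.79045104980469), 88.5514907836914)
```

View pics/top30.png

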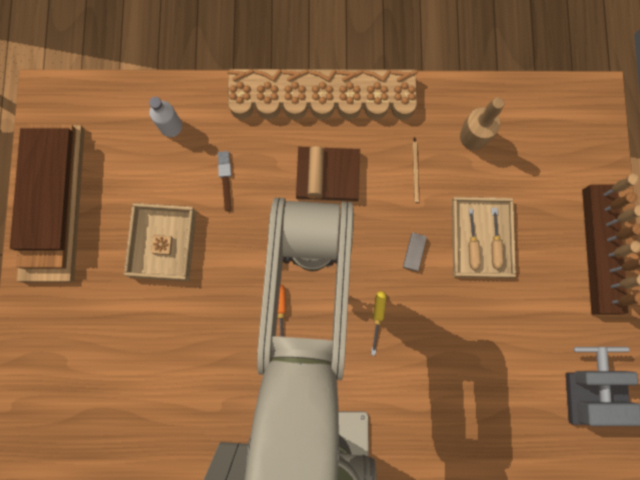

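View pics/t30.png

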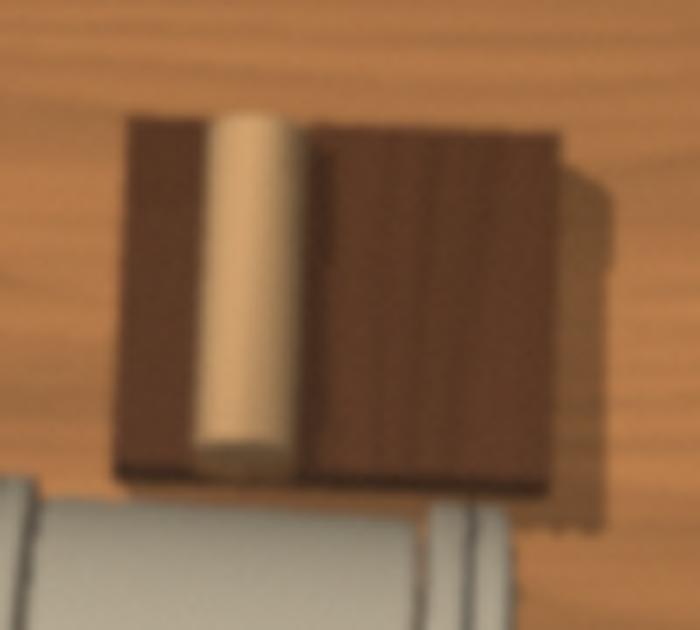

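View pics/s30.png

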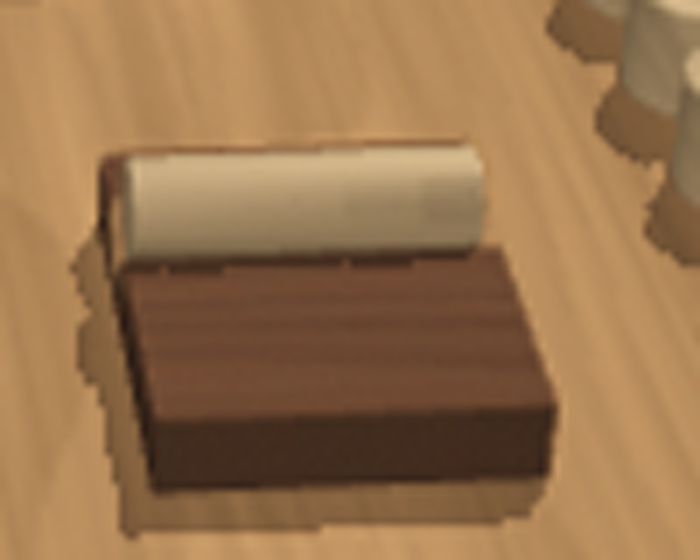

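View pics/side30.png

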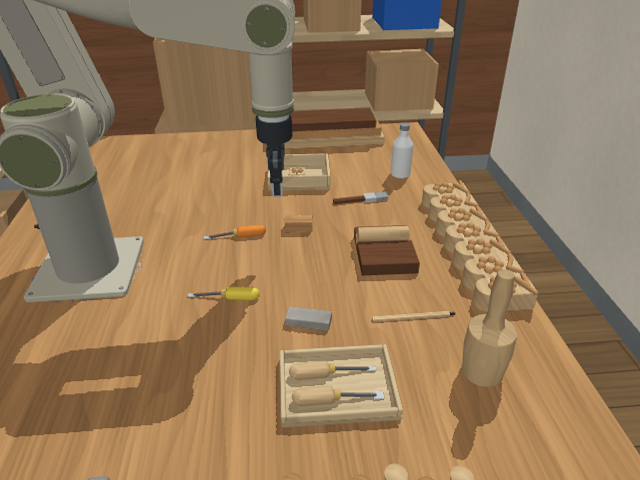

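Run:
```python
from h import *
s=snapshot("top");t=snapshot("side")
f=lambda x,y:(280+x/7-.43,130+y/7-.43)
g=lambda x,y:(340+x/7-.43,205+y/7-.43)
a=on(s,f(255,113),55.5);b=on(s,f(243,441),55.5);print("top blank",a[:2],b[:2],(a+b)[:2]/2)
a=on(t,g(130,205),45);b=on(t,g(483,195),45);print("side blank",a[:2],b[:2],(a+b)[:2]/2)
a=on(t,g(122,270),30);b=on(t,g(503,248),30);print("side cradle edge",a[:2],b[:2],(a+b)[:2]/2)
a=on(t,g(152,420),30);b=on(t,g(556,405),30);print("side cradle front",a[:2],b[:2],(a+b)[:2]/2)
print("time",sense()["time"])
```

```text
top blank [752.39509715  14.66749972] [632.23679473  18.63946463] [692.31594594  16.65348218]
side blank [634.52534273   9.95448311] [754.96836404   3.40536261] [694.74685339   6.67992286]
side cradle edge [629.66292038  -6.82267645] [760.67572936  -7.32259616] [695.16932487  -7.0726363 ]
side cradle front [626.07535563 -91.32352528] [756.09297175 -96.76411091] [691.08416369 -94.0438181 ]
time 27.9
```

The blank's centre is within about 1 mm of the cradle centre along x in both views, and on the vee line in y (16.7 against 15.8). Gouges, rosette and bystanders look right, so I'm handing in.

```bash
python3 -c "
from bench import *
print(hand_in())"
```

```text
the job is handed in; nothing more can be done
None
```

The job is done and handed in at 27.9 s of the 72 s allowed, with no failed checks. In order, I laid the wide gouge and then the narrow one in the low tray on the right, and put the rosette in the deeper box on the left. Last, I lifted the blank off the flat and lowered it into the vee.

What the last pictures and readings showed:
- **Gouges:** they lie side by side along the tray, not crossed, flat and clear of the walls.
- **Rosette:** it is flat on the box floor with the carved face up.
- **Blank:** it is seated in the vee. Along the groove it is within about 1 mm of the cradle's centre in both the top and side views.
- **Bystanders:** the look-alikes, stone, brush and pencil were where they started; the arm partly hid the orange gouge in the top view. The offcut shows only in the side view, because the arm hid it from above.
- **Forces:** the wrist force stayed below about 7 N in every reading.

**Disagreement:** the camera positions differed by 2–4 mm on the cradle, so I set the blank's final position by comparing it with the cradle within the same picture.

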